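# Lay out heat sinks and feet for a drive box

## Task

Set out the parts for the drive box. First turn the heat sinks over together by tipping their tray all the way over by its knob until they tumble fins up on to its second plate, and bring that plate level; set every heat sink fins up, flat and side by side on the grey mat, and swing the tray back to its starting rest. After the heat sinks are turned, tip the tub over the white dish so that every rubber foot ends in the dish, and stand the tub upright on its cork pad again, leaving the mug and the screwdriver where they are.

Things in the scene. Friction and masses are not known exactly. Their poses are not given: they have to be found in the camera images.
- stand: fixed dark steel stand of the tipping tray: base plate 10 mm thick, x from -65 to 45 mm, and two cheeks 106 mm high at y = +-146 mm. Origin on the desk under the hinge line, x points away from the robot (turned up to 0.45 rad), y along the hinge, z up.
- tray_hinge (a point): middle of the tray's hinge line and inside corner, 90 mm above the desk, along the stand's y. The two plates meet here at right angles, each 66 mm long and 264 mm wide inside, 4 mm thick; each ends in a 12 mm lip, side rims 14 mm high. Heat sinks on the first plate slide to this corner, stand on edge and fall over on to the second at about 1.85 rad.
- tray (a joint): angle (rad) of the L-shaped tipping tray, 0 to 2.06 (stops). At 0, its rest, the first plate is level, on the robot's side of the hinge, and the second upright; it grows as the knob swings away from the robot. At 1.57 the second plate is level, beyond the hinge, 90 mm above the desk, the first upright; further on it slopes down outwards. Stiff hinge: stays where left, takes about 6 N at the knob.
- tray_knob (a point): centre of the tray's black ball knob, 24 mm across, on a 22 mm stem above the top edge of the second plate: 102 mm from the hinge line, straight above it at joint 0 (192 mm above the desk), level with it at 1.57. It may be gripped across the stand's y by fingers pointing down all the way, and turns between the fingers.
- mat: fixed grey service mat, 120 (x) x 220 (y) x 3 mm. Origin at the centre of its underside, on the desk.
- dish: fixed white parts dish, an open box 120 (x) x 130 (y) x 30 mm high, walls and floor 4 mm. Origin at the centre of its underside, on the desk.
- pad: fixed thin cork pad, 150 (x) x 100 (y) x 3 mm, on which the tub stands. Origin at the centre of its underside, on the desk.
- tub: grey pouring tub, 0.18 kg, open on top, 64 mm wide (y), walls 4 mm, 44 mm high. Origin on the underside, z up. Inner floor x -25 to 35, y -28 to 28 mm, 4 mm up; towards -x (facing the robot within 0.7 rad) a ramp rises 24 degrees to the lip at x = -75 mm. Behind the back wall, at x = 47 mm, a black square post 16 x 16 mm, up to 86 mm high. Tipped lip-down 65 to 80 degrees it empties over the lip.
- tub_grip (a point): grip point on the tub's post, on its axis, 68 mm above the tub's underside
- tub_lip (a point): middle of the tub's pouring lip
- mug: white mug, 76 mm across, 90 mm high, bystander. Origin at the centre of its underside.
- driver: screwdriver lying on the desk, about 0.2 m long, bystander.
- sink0: aluminium heat sink (two or three of the three are present), 38 x 38 x 11 mm, 30 g: one face flat, the other with six fins. Origin at its centre, z points out of the FLAT face, so z up means fins down (as at the start, on the tray's first plate) and z down means fins up.
- sink1: aluminium heat sink (two or three of the three are present), 38 x 38 x 11 mm, 30 g: one face flat, the other with six fins. Origin at its centre, z points out of the FLAT face, so z up means fins down (as at the start, on the tray's first plate) and z down means fins up.
- sink2: aluminium heat sink (two or three of the three are present), 38 x 38 x 11 mm, 30 g: one face flat, the other with six fins. Origin at its centre, z points out of the FLAT face, so z up means fins down (as at the start, on the tray's first plate) and z down means fins up.
- foot0: square black rubber foot (two to four of the four are present), 20 x 20 x 12 mm, 12 g, at the start in the tub. Origin at its centre.
- foot1: square black rubber foot (two to four of the four are present), 20 x 20 x 12 mm, 12 g, at the start in the tub. Origin at its centre.
- foot2: square black rubber foot (two to four of the four are present), 20 x 20 x 12 mm, 12 g, at the start in the tub. Origin at its centre.
- foot3: square black rubber foot (two to four of the four are present), 20 x 20 x 12 mm, 12 g, at the start in the tub. Origin at its centre.
Not all that is in view belongs to the job. What is shaped like the tub but blue or pink is not meant.

How it is judged:
On the way, in this order (a step that is already met when the one before it is completed fails the run):
1. every heat sink present lies fins up on the tray's second plate, with that plate about level (joint 1.45 to 1.69) (angle between each of sink0, sink1, sink2's own z axis and vertical above 2.9 rad and x of sink0 in the frame of stand between 0 and 0.066 m and y of sink0 in the frame of stand between -0.133 and 0.133 m and z of sink0 in the frame of stand between 0.085 and 0.112 m and x of sink1 in the frame of stand between 0 and 0.066 m and y of sink1 in the frame of stand between -0.133 and 0.133 m and z of sink1 in the frame of stand between 0.085 and 0.112 m and x of sink2 in the frame of stand between 0 and 0.066 m and y of sink2 in the frame of stand between -0.133 and 0.133 m and z of sink2 in the frame of stand between 0.085 and 0.112 m and value of joint tray between 1.45 and 1.69 rad), for 0.2 s.
2. then the tub is tipped more than 0.8 rad with its lip above the dish (angle between tub's own z axis and vertical above 0.8 rad and horizontal distance between tub_lip and dish below 0.065 m), for 0.2 s.
At the end, for the whole second after the job is handed in: Every heat sink present lies fins up (within 8 degrees) flat on the mat, its centre at least 5 mm inside the mat's edge; every foot present lies in the dish; the tub stands upright (0.06 rad) on its pad, origin within 35 mm of the pad's; the tray is back at its rest (joint under 0.12); all at rest (angle between each of sink0, sink1, sink2's own z axis and vertical above 3 rad and x of sink0 in the frame of mat between -0.055 and 0.055 m and y of sink0 in the frame of mat between -0.105 and 0.105 m and z of each of sink0, sink1, sink2 in the frame of mat below 0.0125 m and linear speed of each of sink0, sink1, sink2, foot0, foot1, foot2, foot3, tub below 0.02 m/s and x of sink1 in the frame of mat between -0.055 and 0.055 m and y of sink1 in the frame of mat between -0.105 and 0.105 m and x of sink2 in the frame of mat between -0.055 and 0.055 m and y of sink2 in the frame of mat between -0.105 and 0.105 m and x of foot0 in the frame of dish between -0.057 and 0.057 m and y of foot0 in the frame of dish between -0.062 and 0.062 m and z of each of foot0, foot1, foot2, foot3 in the frame of dish below 0.032 m and x of foot1 in the frame of dish between -0.057 and 0.057 m and y of foot1 in the frame of dish between -0.062 and 0.062 m and x of foot2 in the frame of dish between -0.057 and 0.057 m and y of foot2 in the frame of dish between -0.062 and 0.062 m and x of foot3 in the frame of dish between -0.057 and 0.057 m and y of foot3 in the frame of dish between -0.062 and 0.062 m and angle between tub's own z axis and vertical below 0.06 rad and horizontal distance between tub and pad below 0.035 m and height (world z) of tub below 0.009 m and value of joint tray below 0.12 rad); the robot touches nothing.
It fails at once if the mug is moved more than 30 mm or tipped (distance of mug from where it was at the start of the episode above 0.03 m or angle between mug's own z axis and vertical above 0.3 rad).
It fails at once if the screwdriver is moved more than 40 mm (distance of driver from where it was at the start of the episode above 0.04 m).
Of sink0, sink1, sink2 only 2 to 3 are there at a start; the rules pass over those that are not, and their reading is None.
Of foot0, foot1, foot2, foot3 only 2 to 4 are there at a start; the rules pass over those that are not, and their reading is None.
At some moment in a run one of foot0, foot1, foot2, foot3, tub may be knocked a few centimetres aside while the robot is not near it.
It also fails if it takes over 210 s, if anything falls off the work surface, if the arm or the gripper's body presses on something with over 40 N, if the wrist force passes 120 N, or if a joint passes its speed limit or range.

## Robot

A 7-joint arm with a two-finger parallel gripper is mounted at the origin on the work surface. World frame = base frame: x ahead of the robot, y to its left, z up, the work surface at z = 0. Lengths are in m, angles in rad, forces in N, time in s.
With the tool pointing down it reaches from about 0.4 to 0.875 m from the base axis. Payload 6.5 kg.
Tool frame: the origin (TCP) lies midway between the tips of the shut fingers; the grasp point (between the pads) lies 19 mm behind it (env.grasp_offset is the distance from the TCP to the grasp point, in m); z points along the fingers, y is the line along which they close (so a half turn about z gives the same grasp; the last joint's range is limited). The gripper opens to 88 mm and grips with 3 to 60 N. Pads are 18 mm wide; open, the fingers measure 123 mm over their backs; the gripper's body (75 mm by 187 mm) begins 45 mm behind the grasp point.
Start: joints at [1.082, 0.536, -0.004, 1.538, 0.003, 1.067, -0.071], TCP at [0.267, -0.593, 0.239] pointing down, gripper open.
Joint ranges: [-2.7, 2.7], [-0.37, 2.16], [-1.27, 1.26], [0.24, 2.4], [-1.31, 4.45], [0.19, 1.91], [-2.76, 2.76]. Speed limits (rad/s): [2.39, 2.39, 3.14, 3.14, 3.14, 3.14, 3.14].

## Interface

Orientations are given as a rotation vector (axis times angle).
In Python, from rig import env gives the robot as it stands.
- The arm moves only by the tool arm_command, never from a script. Its argument "increments" is a list of rows, each a list of 3 entries, a list of its own where there are three numbers: the turn, a rotation vector about the tool's x, y, z in rad, then the shift along the tool's x, y, z in m, then the closure, from 0 (fully open) to 1 (shut). A call has 1 to 8 rows; each row shifts and turns the commanded pose from where the row before left it, along the tool's axes as they then stand; what a row does not reach is not made up. A row lasts 1/12 s, in which the tool goes at most 41.7 mm and 7.16 degrees, less where a joint would pass 70% of its speed; a pose out of reach is approached as far as the arm can. A call with a gripper value outside its range is refused whole. The fingers move at their own pace and stop on an object; "force" is the grip in N (left out, the last holds). Time passes only in rows, so rows that do not move let the fingers close. It gives the time, the measured TCP pose, the force, the opening and the grip force at its end, in the units of the state.
- env.observe(): the state, without advancing time (a new reading comes with each control period).
- env.grab_frame(name): name is "scene" or "top" or "wrist"; returns the picture (400x640x3 uint8, red, green, blue); there is no depth.
- env.calibration(name): a dict with "camera_matrix" (3x3 intrinsics, pixels), "k1" (the pictures are not rectified: a ray, as slopes to the right and down, at radius r is drawn at 1 + k1 r^2 times it, then the intrinsics apply), "R" (3x3) and "t" (3): a world point X has camera coordinates R X + t; the wrist camera has in their place "T_tool_cam" (4x4, takes a point from camera to tool coordinates, whose origin is the TCP and whose axes are the flange's). Camera axes: x right, y down, z forward; pixel columns grow to the right and rows downward; lengths in m; the calibration is good to about 2 mm. A picture is of the moment at which its call begins: read the wrist's pose just before it. calibration takes no time and is no camera call.
- env.finish_job(): hands the job in; it is judged then, once.
The state is a dict: "t": time; "joint_pos": joint angles; "qd": joint speeds; "joint_torque": joint torques, N m; "position": TCP position; "tool_rot": TCP orientation; "wrist_force": force on the tool from outside, world axes, zero at the start; "ft_torque": the same for the moment, N m; "opening": finger opening in m; "finger_force": force on a finger pad.
Only numpy, scipy, OpenCV 4.12 (cv2) and the standard library are available. Lean on these libraries where they do the work, as an engineer would, in place of code of your own. Each camera call takes 0.05 s, during which the arm holds its last target. There are 200 camera calls.

## Working session

There is one attempt and no reset: what is moved stays moved. The work goes in short steps, Python scripts to look and compute and a tool call to move; the robot and the scene stay as the last step left them, time stands still between calls to the robot, and variables do not carry over. Pictures are saved under pics/ and viewed, at most 14 in all, crops included, and the job is handed in when it is done.

Besides the shell and the picture viewer there is one more tool, called after "Emit:" as name([rows], argument=value, ...), one row to a line, values as JSON. arm_command: Moves the arm, as the interface text tells. Its arguments: {"type":"object","properties":{"increments":{"type":"array","items":{"type":"array"}},"force":{"type":"number"}},"required":["increments"]}

```bash
ls; mkdir -p pics; python3 - <<'E'
from rig import env
import cv2,numpy as np
print(env.observe())
for n in("scene","top"):
    im=env.grab_frame(n); cv2.imwrite(f"pics/{n}0.png",im[:,:,::-1]); 
    c=env.calibration(n);print(n,c)
print(env.calibration("wrist"),env.grasp_offset)
E
```

```text
pics
{'t': 0.0, 'joint_pos': array([ 1.08178724,  0.53713993, -0.00445589,  1.53885941,  0.00258017,
        1.0672961 , -0.07121281]), 'qd': array([-0.0011894 ,  0.00034401, -0.0002068 , -0.0001981 , -0.00032191,
       -0.00074483, -0.00014528]), 'joint_torque': array([ 4.07136349e-04, -5.70975208e+01,  9.90990177e-01, -2.51601273e+01,
       -5.61360398e-02,  1.79792382e-02,  1.41410346e-04]), 'position': array([ 0.26645975, -0.59220506,  0.23786125]), 'tool_rot': array([-3.07003119e+00, -6.58966543e-01,  7.09688770e-04]), 'wrist_force': array([-0.5922603 , -0.35036946, -0.34890437]), 'ft_torque': array([ 0.02485517, -0.00545889, -0.02876946]), 'finger_force': 0.0, 'opening': 0.08789492158394947}
scene {'camera_matrix': array([[408.05504688,   0.        , 324.40769629],
       [  0.        , 408.05504688, 200.49268082],
       [  0.        ,   0.        ,   1.        ]]), 'k1': -0.09250704623886101, 'R': array([[ 0.32925538,  0.94423985,  0.00141547],
       [ 0.78379382, -0.27247147, -0.55805605],
       [-0.52655308,  0.18485239, -0.82980205]]), 't': array([-0.05408988, -0.40929
[... 292 characters left out ...]
0213, -0.01817004, -0.15207365],
       [ 0.15198202,  0.00632981, -0.98836299]]), 't': array([-0.13582723,  0.60436243,  1.30960245])}
{'camera_matrix': array([[315.89155819,   0.        , 318.31815788],
       [  0.        , 315.89155819, 194.52310131],
       [  0.        ,   0.        ,   1.        ]]), 'k1': -0.010115848190819307, 'T_tool_cam': array([[ 3.96233888e-05, -9.52265442e-01, -3.05271233e-01,
         8.01369798e-02],
       [ 9.99999585e-01,  3.15428862e-04, -8.54153961e-04,
        -1.68975377e-04],
       [ 9.09672657e-04, -3.05271072e-01,  9.52265060e-01,
        -1.46608330e-01],
       [ 0.00000000e+00,  0.00000000e+00,  0.00000000e+00,
         1.00000000e+00]])} 0.0187
```

View pics/scene0.png

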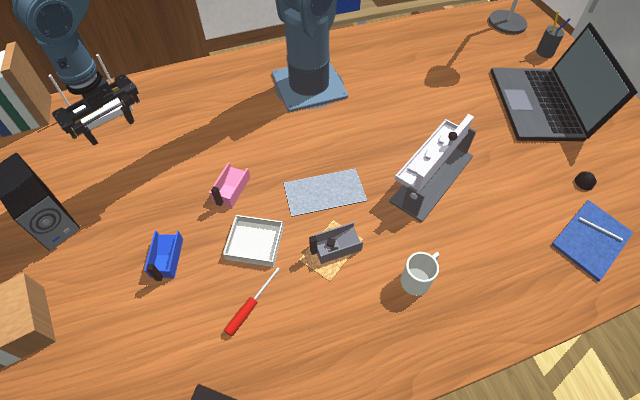

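View pics/top0.png

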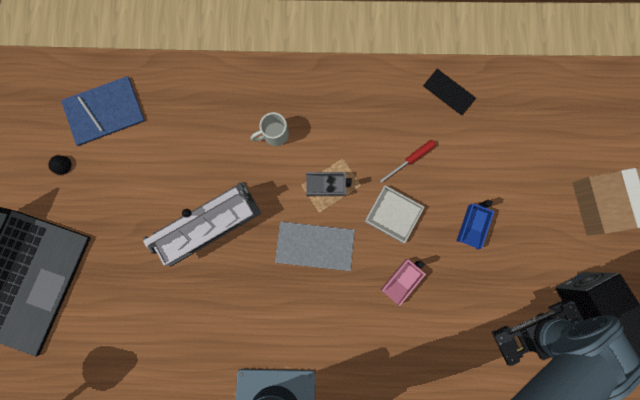

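The arm starts at lower right. The tray is at top-image (200,225) with its knob at (186,212), the mat at (316,246), the tub at (326,183) on its pad, the dish at (395,214), the mug at (273,128) and the driver at (410,160). I'll enlarge the picture.

```bash
python3 - <<'E'
import cv2,numpy as np
im=cv2.imread("pics/top0.png")
a=cv2.resize(im[150:280,130:330],(800,520),interpolation=cv2.INTER_CUBIC)
cv2.imwrite("pics/c1.png",a)
b=cv2.resize(im[140:280,265:445],(771,600),interpolation=cv2.INTER_CUBIC)
cv2.imwrite("pics/c2.png",b)
E
cat > h.py <<'E'
import numpy as np,cv2
from rig import env
from scipy.spatial.transform import Rotation as Ro
def ray(n,uv,st=None):
    c=env.calibration(n);K=c["camera_matrix"]
    d=(np.array(uv,float)-K[:2,2])/[K[0,0],K[1,1]]
    s=d.copy()
    for _ in range(20): s=d/(1+c["k1"]*(s@s))
    v=np.r_[s,1]
    if n=="wrist":
        T=c["T_tool_cam"];R=Ro.from_rotvec(st["tool_rot"]).as_matrix()
        return R@T[:3,3]+st["position"],R@T[:3,:3]@v
    return -c["R"].T@c["t"],c["R"].T@v
def at(n,uv,z,st=None):
    o,d=ray(n,uv,st);return o+d*(z-o[2])/d[2]
def px(n,X,st=None):
    c=env.calibration(n);K=c["camera_matrix"]
    if n=="wrist":
        T=c["T_tool_cam"];R=Ro.from_rotvec(st["tool_rot"]).as_matrix()
        p=T[:3,:3].T@(R.T@(np.array(X)-st["position"])-T[:3,3])
    else: p=c["R"]@np.array(X)+c["t"]
    s=p[:2]/p[2];s=s*(1+c["k1"]*(s@s));return K[:2,:2]@s+K[:2,2]
def go(pos,rot,n=None):
    """tool-frame shift & turn from current state to target"""
    s=env.observe();R=Ro.from_rotvec(s["tool_rot"]);T=Ro.from_matrix(rot)
    w=(R.inv()*T).as_rotvec();sh=R.inv().apply(np.array(pos)-s["position"])
    return sh.round(4),w.round(4)
def down(yaw):
    # tool z down, tool x at world angle yaw
    c,s=np.cos(yaw),np.sin(yaw);return np.array([[c,s,0],[s,-c,0],[0,0,-1.]])
E
```

```text
(no output)
```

View pics/c1.png

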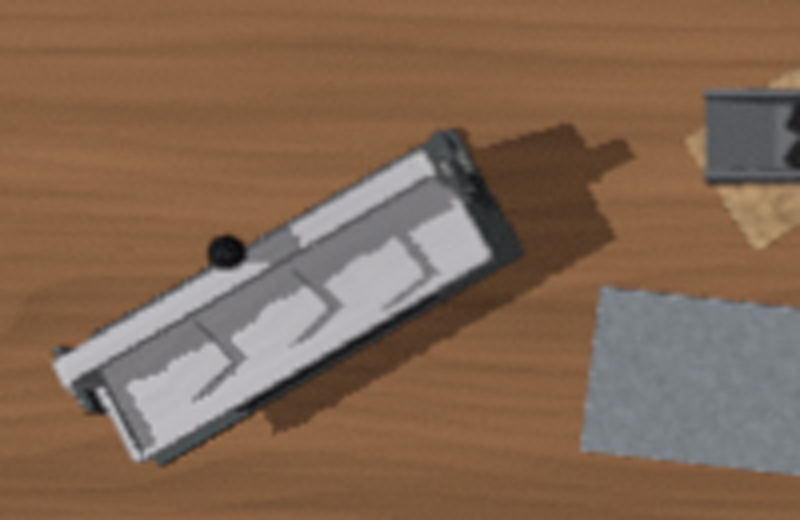

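View pics/c2.png

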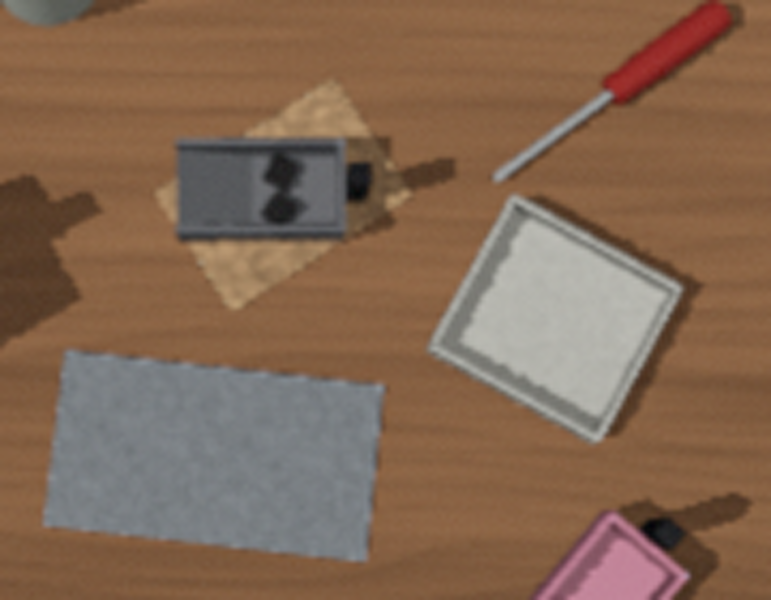

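```bash
python3 - <<'E'
from h import *
c1=lambda u,v:(130+u/4,150+v/4); k=180/771
c2=lambda u,v:(265+u*k,140+v*k)
P=lambda n,q,z:print(n,at("top",q,z).round(4))
P("knob top",c1(227,252),.192); print("knob scene",at("scene",(452,135),.192).round(4))
# stand yaw by rim edges (top edge of plate2, z~.16)
a=at("top",c1(62,365),.168);b=at("top",c1(430,143),.168);print("plate2 edge",a,b,np.linalg.norm(a-b),np.arctan2(*(b-a)[:2]))
a=at("top",c1(140,460),.1);b=at("top",c1(492,255),.1);print("lip",a,b,np.linalg.norm(a-b))
for n,z,pts in(("mat",.003,[(66,350),(383,385),(368,560),(43,525)]),("dish",.03,[(515,195),(683,290),(598,441),(430,349)]),("pad",.003,[(333,80),(410,195),(235,310),(155,190)])):
    q=np.array([at("top",c2(*p),z) for p in pts]);print(n,q.mean(0).round(4),[np.linalg.norm(q[i]-q[i-1]).round(3) for i in range(4)],q[:,:2].round(3).tolist())
P("post top",c2(358,172),.086);print("scene post",at("scene",(315,240),.086))
for p in((178,140),(178,240)):P("lip",c2(*p),.03)
for p in((345,140),(345,240)):P("back",c2(*p),.044)
P("drivertip",c2(497,178),.005);P("driverhead",c2(735,15),.01)
P("mug",(275,120),.09)
E
```

```text
knob top [0.5245 0.2225 0.192 ]
knob scene [0.5214 0.223  0.192 ]
plate2 edge [0.45233315 0.33025883 0.168     ] [0.60103881 0.10159721 0.168     ] 0.27276272986591044 2.564985011545522
lip [0.39257399 0.29898784 0.1       ] [0.53520108 0.06859391 0.1       ] 0.27096835754955645
mat [ 0.454  -0.1015  0.003 ] [np.float64(0.12), np.float64(0.219), np.float64(0.119), np.float64(0.221)] [[0.523, 0.002], [0.503, -0.216], [0.385, -0.207], [0.404, 0.014]]
dish [ 0.5486 -0.3304  0.03  ] [np.float64(0.121), np.float64(0.129), np.float64(0.118), np.float64(0.127)] [[0.632, -0.303], [0.569, -0.416], [0.467, -0.358], [0.526, -0.245]]
pad [ 0.6352 -0.1453  0.003 ] [np.float64(0.147), np.float64(0.097), np.float64(0.146), np.float64(0.101)] [[0.716, -0.179], [0.636, -0.233], [0.553, -0.113], [0.636, -0.056]]
post top [ 0.6361 -0.1931  0.086 ]
scene post [ 0.63946123 -0.18995283  0.086     ]
lip [ 0.6663 -0.0723  0.03  ]
lip [ 0.5971 -0.074   0.03  ]
back [ 0.6656 -0.186   0.044 ]
back [ 0.5972 -0.1868  0.044 ]
drivertip [ 0.6483 -0.2933  0.005 ]
driverhead [ 0.7661 -0.4587  0.01  ]
mug [0.8056 0.0186 0.09  ]
```

Emit:
arm_command([
  [[0,0,-0.07],[0.02,-0.018,-0.005],0],
  [[0,0,-0.067],[0.028,-0.024,-0.005],0],
  [[0,0,0],[0.03,-0.025,-0.005],0],
  [[0,0,0],[0.03,-0.025,-0.005],0],
  [[0,0,0],[0.03,-0.025,-0.005],0],
  [[0,0,0],[0.03,-0.025,-0.005],0],
  [[0,0,0],[0.03,-0.025,-0.005],0],
  [[0,0,0],[0.03,-0.025,-0.005],0],
])

```text
t: 0.77
position: [0.3637, -0.3091, 0.2787]
tool_rot: [-3.019, -0.868, 0.001]
wrist_force: [1.2, -0.4, 0.0]
opening: 0.0879
finger_force: 0.0
```

Emit:
arm_command([
  [[0,0,0],[0.03,-0.025,-0.005],0],
  [[0,0,0],[0.03,-0.025,-0.005],0],
  [[0,0,0],[0.03,-0.025,-0.005],0],
  [[0,0,0],[0.03,-0.025,-0.005],0],
  [[0,0,0],[0.03,-0.025,-0.005],0],
  [[0,0,0],[0.03,-0.025,0],0],
  [[0,0,0],[0.03,-0.025,0],0],
  [[0,0,0],[0.03,-0.025,0],0],
])

```text
t: 1.43
position: [0.4609, -0.0123, 0.3038]
tool_rot: [3.019, 0.868, 0.0]
wrist_force: [0.4, -1.0, -0.2]
opening: 0.0883
finger_force: 0.0
```

```bash
cat >> h.py <<'E'
H=np.array([.523,.2227,.09]);PSI=.56
def knob(th):
    return H+.102*np.array([np.sin(th)*np.cos(PSI),np.sin(th)*np.sin(PSI),np.cos(th)])
E
python3 - <<'E'
from h import *
print(go([.523,.2227,.30],down(.56)))
E
```

```text
(array([ 0.1774, -0.1662,  0.0037]), array([ 0.0003,  0.    , -0.0004]))
```

Emit:
arm_command([
  [[0,0,0],[0.028,-0.027,0],0],
  [[0,0,0],[0.028,-0.027,0],0],
  [[0,0,0],[0.028,-0.027,0],0],
  [[0,0,0],[0.028,-0.027,0],0],
  [[0,0,0],[0.028,-0.027,0.0],0],
  [[0,0,0],[0.028,-0.027,0.0],0],
  [[0,0,0],[0.01,-0.004,0],0],
  [[0,0,0],[0,0,0],0],
])

```text
t: 2.1
position: [0.5233, 0.2247, 0.3031]
tool_rot: [-3.015, -0.875, 0.001]
wrist_force: [0.1, -0.5, -0.1]
opening: 0.0885
finger_force: 0.0
```

```bash
python3 - <<'E'
from h import *
s=env.observe();im=env.grab_frame("wrist");cv2.imwrite("pics/w1.png",im[:,:,::-1]);print(s["position"],px("wrist",knob(0),s))
E
```

```text
[0.52332818 0.2247065  0.30314766] [320.69592008 193.33622062]
```

View pics/w1.png

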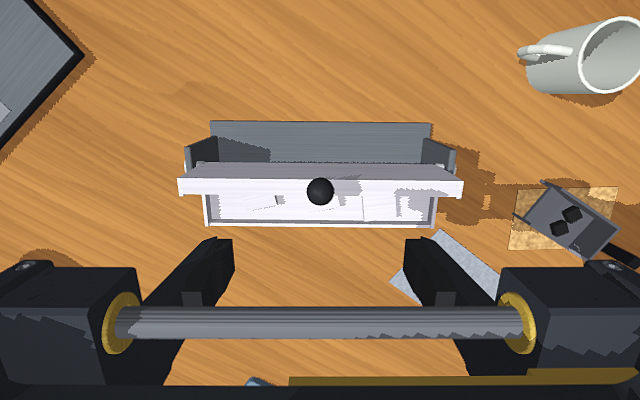

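Wrist view: the knob is at (320,191), matching the predicted (321,193), and the plate edges are horizontal, so the yaw is right. The tub at (570,225) holds two feet. I'll descend and grip the knob.

Emit:
arm_command([
  [[0,0,0],[-0.001,0.002,0.032],0],
  [[0,0,0],[0,0,0.032],0],
  [[0,0,0],[0,0,0.032],0],
  [[0,0,0],[0,0,0.031],0],
  [[0,0,0],[0,0,0],1],
  [[0,0,0],[0,0,0],1],
  [[0,0,0],[0,0,0],1],
  [[0,0,0],[0,0,0],1],
], force=25)

```text
t: 2.82
position: [0.5252, 0.2189, 0.179]
tool_rot: [-3.02, -0.867, -0.006]
wrist_force: [1.0, 0.1, 0.6]
opening: 0.0634
finger_force: 0.0
```

```bash
python3 - <<'E'
import numpy as np
th=np.arange(0,2.1,.1);r=.102
p=np.c_[r*np.sin(th),-r*np.cos(th)]
print(np.c_[th[1:],np.diff(p,axis=0)].round(4).tolist())
from h import *
print(env.observe()["opening"])
E
```

```text
[[0.1, 0.0102, 0.0005], [0.2, 0.0101, 0.0015], [0.3, 0.0099, 0.0025], [0.4, 0.0096, 0.0035], [0.5, 0.0092, 0.0044], [0.6, 0.0087, 0.0053], [0.7, 0.0081, 0.0062], [0.8, 0.0075, 0.0069], [0.9, 0.0067, 0.0077], [1.0, 0.0059, 0.0083], [1.1, 0.0051, 0.0088], [1.2, 0.0042, 0.0093], [1.3, 0.0032, 0.0097], [1.4, 0.0022, 0.0099], [1.5, 0.0012, 0.0101], [1.6, 0.0002, 0.0102], [1.7, -0.0008, 0.0102], [1.8, -0.0018, 0.01], [1.9, -0.0028, 0.0098], [2.0, -0.0038, 0.0095]]
0.06339197261082627
```

Emit:
arm_command([
  [[0,0,0],[0,0,0],1],
  [[0,0,0],[0,0,0],1],
  [[0,0,0],[0,0,0],1],
  [[0,0,0],[0,0,0],1],
  [[0,0,0],[0,0,0],1],
  [[0,0,0],[0,0,0],1],
  [[0,0,0],[0,0,0],1],
  [[0,0,0],[0,0,0],1],
])

```text
t: 3.48
position: [0.5218, 0.2222, 0.1769]
tool_rot: [-3.014, -0.871, 0.002]
wrist_force: [-5.3, 6.3, 1.1]
opening: 0.0224
finger_force: 25.0
```

Emit:
arm_command([
  [[0,0,0],[0.0102,-0.001,0.0005],1],
  [[0,0,0],[0.0101,0,0.0015],1],
  [[0,0,0],[0.0099,0,0.0025],1],
  [[0,0,0],[0.0096,0,0.0035],1],
  [[0,0,0],[0.0092,0,0.0044],1],
  [[0,0,0],[0.0087,0,0.0053],1],
  [[0,0,0],[0.0081,0,0.0062],1],
  [[0,0,0],[0.0075,0,0.0069],1],
])

```text
t: 4.15
position: [0.5834, 0.2605, 0.1455]
tool_rot: [-3.017, -0.87, 0.005]
wrist_force: [-5.3, 2.4, 2.5]
opening: 0.0224
finger_force: 25.1
```

```bash
python3 - <<'E'
from h import *
s=env.observe()
q=s["position"]+[0,0,.017]-H
print(s["position"],s["wrist_force"],s["opening"],np.arctan2(q[0]*np.cos(PSI)+q[1]*np.sin(PSI),q[2]),-q[0]*np.sin(PSI)+q[1]*np.cos(PSI),np.linalg.norm(q))
E
```

```text
[0.5833867  0.26053841 0.14549684] [-5.25083294  2.37395659  2.5098709 ] 0.02235548174994489 0.776809998488627 -1.779107156539561e-05 0.10165672959524209
```

Tracks well.

Emit:
arm_command([
  [[0,0,0],[0.0067,0,0.0077],1],
  [[0,0,0],[0.0059,0,0.0083],1],
  [[0,0,0],[0.0051,0,0.0088],1],
  [[0,0,0],[0.0042,0,0.0093],1],
  [[0,0,0],[0.0032,0,0.0097],1],
  [[0,0,0],[0.0022,0,0.0099],1],
  [[0,0,0],[0.0012,0,0.0101],1],
  [[0,0,0],[0,0,0],1],
])

```text
t: 4.82
position: [0.6084, 0.276, 0.0803]
tool_rot: [-3.016, -0.87, 0.001]
wrist_force: [-1.2, 5.8, -3.4]
opening: 0.022
finger_force: 25.1
```

Emit:
arm_command([
  [[0,0,0],[0.0002,0,0.0102],1],
  [[0,0,0],[-0.0004,0,0.0051],1],
  [[0,0,0],[-0.0004,0,0.0051],1],
  [[0,0,0],[-0.0009,0,0.005],1],
  [[0,0,0],[-0.0009,0,0.005],1],
  [[0,0,0],[-0.0014,0,0.0049],1],
  [[0,0,0],[-0.0014,0,0.0049],1],
  [[0,0,0],[-0.0019,0,0.0048],1],
])

```text
t: 5.48
position: [0.6035, 0.273, 0.0376]
tool_rot: [-3.015, -0.869, -0.004]
wrist_force: [-0.3, 5.4, 3.3]
opening: 0.0214
finger_force: 24.7
```

Emit:
arm_command([
  [[0,0,0],[-0.0019,0,0.0048],1],
  [[0,0,0],[-0.001,0,0.002],1],
  [[0,0,0],[0,0,0],1],
  [[0,0,0],[0,0,0],1],
  [[0,0,0],[0,0,0],1],
  [[0,0,0],[0,0,0],1],
])

```text
t: 5.98
position: [0.6007, 0.2712, 0.0302]
tool_rot: [-3.015, -0.87, -0.003]
wrist_force: [-0.5, 7.3, -2.9]
opening: 0.021
finger_force: 24.8
```

```bash
cat >> h.py <<'E'
def th(s):
    q=s["position"]+[0,0,.017]-H
    return np.arctan2(q[0]*np.cos(PSI)+q[1]*np.sin(PSI),q[2]),-q[0]*np.sin(PSI)+q[1]*np.cos(PSI),np.linalg.norm(q)
E
python3 - <<'E'
from h import *
s=env.observe()
print(s["position"],s["wrist_force"],s["opening"],th(s))
a=env.grab_frame("wrist");b=env.grab_frame("scene")
cv2.imwrite("pics/w2.png",np.hstack([cv2.resize(a,(480,300)),cv2.resize(b[70:250,340:560],(320,262))[:300] if 0 else cv2.resize(b[70:250,350:530],(300,300))])[:,:,::-1])
E
```

```text
[0.60070966 0.271245   0.03018492] [-0.49643419  7.32768711 -2.93740864] 0.021032100119851932 (np.float64(2.0079263486677075), np.float64(-0.00014830260338395684), np.float64(0.10113623897603427))
```

View pics/w2.png

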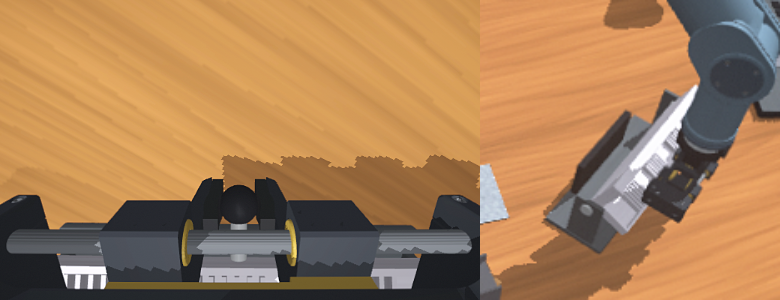

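Joint is about 2.0 and fins show on the second plate at the lower edge of the wrist view, so the sinks have tumbled. Bringing that plate level.

Emit:
arm_command([
  [[0,0,0],[0.0019,0,-0.0048],1],
  [[0,0,0],[0.0019,0,-0.0048],1],
  [[0,0,0],[0.0014,0,-0.0049],1],
  [[0,0,0],[0.0014,0,-0.0049],1],
  [[0,0,0],[0.0009,0,-0.005],1],
  [[0,0,0],[0.0009,0,-0.005],1],
  [[0,0,0],[0.0006,0,-0.005],1],
  [[0,0,0],[0.0003,0,-0.005],1],
])

```text
t: 6.75
position: [0.6083, 0.276, 0.0693]
tool_rot: [-3.015, -0.869, -0.001]
wrist_force: [0.5, 6.2, -5.1]
opening: 0.0216
finger_force: 25.4
```

Emit:
arm_command([
  [[0,0,0],[0,0,-0.005],1],
  [[0,0,0],[0,0,0],1],
  [[0,0,0],[0,0,0],1],
  [[0,0,0],[0,0,0],1],
])

```text
t: 7.08
position: [0.6083, 0.2759, 0.0751]
tool_rot: [-3.016, -0.869, -0.002]
wrist_force: [-2.7, 4.8, 1.7]
opening: 0.0221
finger_force: 24.8
```

```bash
python3 - <<'E'
from h import *
s=env.observe()
print(s["position"],s["wrist_force"],s["opening"],th(s))
E
```

```text
[0.60834721 0.27593418 0.07507937] [-2.72325382  4.78463356  1.70963215] 0.0221075539872797 (np.float64(1.5501271139071129), np.float64(-0.00023232958614245042), np.float64(0.1006098766189747))
```

Emit:
arm_command([
  [[0,0,0],[0,0,0],0],
  [[0,0,0],[0,0,0],0],
  [[0,0,0],[0,0,0],0],
  [[0,0,0],[0,0,0],0],
  [[0,0,0],[0,0,0],0],
  [[0,0,0],[0,0,0],0],
  [[0,0,0],[0,0,-0.02],0],
  [[0,0,0],[0,0,-0.04],0],
])

```text
t: 7.75
position: [0.6058, 0.2712, 0.1304]
tool_rot: [3.017, 0.868, -0.015]
wrist_force: [0.0, 0.1, 0.2]
opening: 0.0731
finger_force: 0.0
```

Emit:
arm_command([
  [[0,0,0],[0,0,-0.04],0],
  [[0,0,0],[0,0,-0.04],0],
  [[0,0,0],[-0.02,0,-0.03],0],
  [[0,0,0],[-0.03,0,-0.02],0],
  [[0,0,0],[-0.01,0,0],0],
  [[0,0,0],[0,0,0],0],
  [[0,0,0],[0,0,0],0],
])

```text
t: 8.33
position: [0.5582, 0.2411, 0.2648]
tool_rot: [3.019, 0.867, 0.001]
wrist_force: [0.6, -0.4, -0.4]
opening: 0.0881
finger_force: 0.0
```

```bash
python3 - <<'E'
from h import *
s=env.observe();print(s["position"])
a=env.grab_frame("wrist");np.save("w3.npy",a)
corn=[]
for x in(0,.066):
  for y in(-.132,.132):
    X=H+[x*np.cos(PSI)-y*np.sin(PSI),x*np.sin(PSI)+y*np.cos(PSI),0];corn.append(px("wrist",X,s))
corn=np.array(corn);print(corn.round(1))
cv2.imwrite("pics/w3.png",a[:,:,::-1])
E
```

```text
[0.55819741 0.24105501 0.26479268]
[[437.2 209.2]
 [194.2 209.3]
 [444.5 148.6]
 [186.4 148.8]]
```

View pics/w3.png

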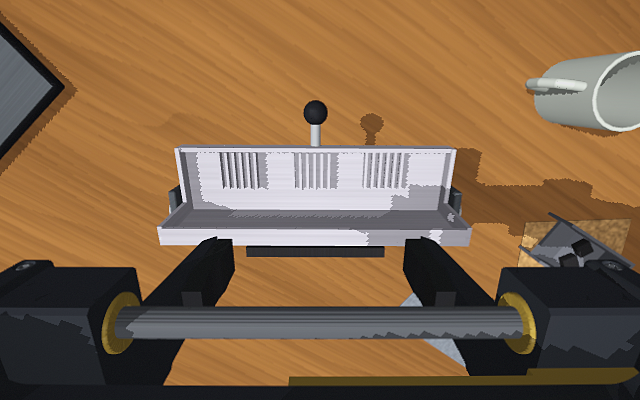

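The wrist view shows three sinks, all fins up on the second plate, at about (239,170), (316,170) and (386,170), resting against the outer lip. Gaps between them are about 38 mm.

```bash
python3 - <<'E'
from h import *
a=np.load("w3.npy")
cv2.imwrite("pics/c3.png",cv2.resize(a[135:225,170:470],(800,240),interpolation=cv2.INTER_CUBIC)[:,:,::-1])
E
```

```text
(no output)
```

View pics/c3.png

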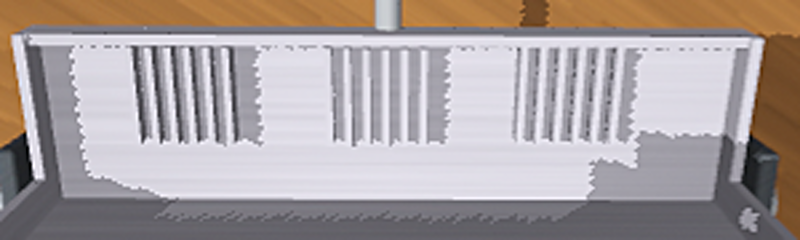

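```bash
python3 - <<'E'
from h import *
s=env.observe()
S=np.array([[np.cos(PSI),np.sin(PSI)],[-np.sin(PSI),np.cos(PSI)]])
for u0,u1 in((133,237),(331,435),(513,617)):
    w=[]
    for u in(u0,u1):
        X=at("wrist",(170+u/2.667,135+142/2.667),.101,s);w.append(S@(X-H)[:2])
    m=(w[0]+w[1])/2+[.019,0]
    print("stand xy",np.round(w,4).tolist(),m.round(4),"world",(H[:2]+S.T@m).round(4))
E
```

```text
stand xy [[0.0275, 0.0982], [0.0275, 0.0582]] [0.0465 0.0782] world [0.5208 0.3137]
stand xy [[0.0275, 0.0222], [0.0274, -0.0178]] [0.0464 0.0022] world [0.5612 0.2492]
stand xy [[0.0274, -0.0477], [0.0274, -0.0876]] [ 0.0464 -0.0677] world [0.5983 0.19  ]
```

Emit:
arm_command([
  [[0,0,0],[0.006,0.032,0.01],0.32],
  [[0,0,0],[0.006,0.033,0.03],0.32],
  [[0,0,0],[0,0,0.04],0.32],
  [[0,0,0],[0,0,0.03],0.32],
  [[0,0,0],[0,0,0.02],0.32],
  [[0,0,0],[0,0,0],0.32],
  [[0,0,0],[0,0,0],0.32],
], force=15)

```text
t: 8.97
position: [0.6006, 0.1949, 0.1353]
tool_rot: [-3.019, -0.869, 0.005]
wrist_force: [0.3, 0.4, -0.3]
opening: 0.0601
finger_force: 0.0
```

```bash
python3 - <<'E'
from h import *
s=env.observe();print(s["position"],s["opening"]);print(go([.6026,.1927,.0945],down(.56)))
E
```

```text
[0.60057785 0.19490889 0.1352671 ] 0.06005302911139989
(array([0.0007, 0.003 , 0.0408]), array([-0.0013,  0.003 ,  0.0003]))
```

Emit:
arm_command([
  [[0,0,0],[0,0.002,0.02],0.32],
  [[0,0,0],[0,0,0.015],0.32],
  [[0,0,0],[0,0,0.005],0.32],
  [[0,0,0],[0,0,0],1],
  [[0,0,0],[0,0,0],1],
  [[0,0,0],[0,0,0],1],
  [[0,0,0],[0,0,0],1],
  [[0,0,0],[0,0,0],1],
])

```text
t: 9.63
position: [0.6031, 0.1935, 0.0984]
tool_rot: [-3.019, -0.868, -0.004]
wrist_force: [-0.2, -0.3, 4.8]
opening: 0.0381
finger_force: 15.0
```

Emit:
arm_command([
  [[0,0,0],[0,0,0],1],
  [[0,0,0],[0,0,0],1],
])

```text
t: 9.8
position: [0.6031, 0.1935, 0.0981]
tool_rot: [-3.019, -0.868, -0.004]
wrist_force: [1.7, 0.6, 5.3]
opening: 0.0376
finger_force: 15.0
```

Emit:
arm_command([
  [[0,0,0],[0,0,-0.03],1],
  [[0,0,0],[0,0,-0.04],1],
  [[0,0,0],[0,0,-0.04],1],
  [[0,0,0],[-0.02,0.014,-0.02],1],
  [[0,0,0],[-0.03,0.021,0],1],
  [[0,0,0],[-0.03,0.021,0],1],
  [[0,0,0],[-0.03,0.021,0],1],
  [[0,0,0],[-0.03,0.021,0],1],
])

```text
t: 10.47
position: [0.5342, 0.0339, 0.2267]
tool_rot: [3.019, 0.868, -0.001]
wrist_force: [0.8, -1.3, -0.2]
opening: 0.0376
finger_force: 15.0
```

Emit:
arm_command([
  [[0,0,0],[-0.03,0.021,0],1],
  [[0,0,0],[-0.03,0.021,0],1],
  [[0,0,0],[-0.03,0.021,0],1],
  [[0,0,0],[-0.03,0.021,0],1],
  [[0,0,0],[-0.03,0.021,0.03],1],
  [[0,0,0],[-0.03,0.021,0.03],1],
  [[0,0,0],[0,0,0.02],1],
  [[0,0,0],[0,0,0],1],
])

```text
t: 11.13
position: [0.4494, -0.16, 0.1507]
tool_rot: [-3.018, -0.861, 0.01]
wrist_force: [-0.6, 0.5, -0.7]
opening: 0.0382
finger_force: 15.0
```

```bash
python3 - <<'E'
from h import *
s=env.observe();print(s["position"],s["opening"],s["finger_force"]);print(go([.4515,-.1665,.011],down(.56)))
E
```

```text
[ 0.44943886 -0.15999181  0.15071792] 0.03816471986229026 14.999111294746399
(array([-0.0009,  0.0073,  0.1397]), array([-0.0052,  0.0053, -0.0042]))
```

Emit:
arm_command([
  [[0,0,0],[0,0.003,0.04],1],
  [[0,0,0],[0,0.002,0.04],1],
  [[0,0,0],[0,0,0.03],1],
  [[0,0,0],[0,0,0.018],1],
  [[0,0,0],[0,0,0.005],1],
  [[0,0,0],[0,0,0.0],1],
  [[0,0,0],[0,0,0],1],
])

```text
t: 11.72
position: [0.4573, -0.1625, 0.0223]
tool_rot: [3.018, 0.869, 0.002]
wrist_force: [-0.2, 0.7, -0.0]
opening: 0.0373
finger_force: 15.0
```

Emit:
arm_command([
  [[0,0,0],[-0.004,0,0.005],1],
  [[0,0,0],[-0.003,0,0.004],1],
  [[0,0,0],[0,0,0.002],1],
  [[0,0,0],[0,0,0],1],
  [[0,0,0],[0,0,0],1],
])

```text
t: 12.13
position: [0.4502, -0.1668, 0.0103]
tool_rot: [3.019, 0.868, 0.0]
wrist_force: [1.2, -0.2, -0.3]
opening: 0.0379
finger_force: 15.0
```

Emit:
arm_command([
  [[0,0,0],[0,0,0.0015],1],
  [[0,0,0],[0,0,0],1],
  [[0,0,0],[0,0,0],0.32],
  [[0,0,0],[0,0,0],0.32],
  [[0,0,0],[0,0,0],0.32],
  [[0,0,0],[0,0,0],0.32],
  [[0,0,0],[0,0,-0.02],0.32],
  [[0,0,0],[0,0,-0.04],0.32],
])

```text
t: 12.8
position: [0.4472, -0.1656, 0.0662]
tool_rot: [-3.015, -0.867, 0.01]
wrist_force: [0.2, -1.4, -0.5]
opening: 0.0599
finger_force: 0.0
```

Emit:
arm_command([
  [[0,0,0],[0,0,-0.04],0.32],
  [[0,0,0],[0,0,-0.04],0.32],
  [[0,0,0],[0,0,-0.04],0.32],
  [[0,0,0],[0,0,-0.03],0.32],
  [[0,0,0],[0.03,-0.022,0],0.32],
  [[0,0,0],[0.03,-0.022,0],0.32],
  [[0,0,0],[0.03,-0.022,0],0.32],
])

```text
t: 13.38
position: [0.4918, -0.0625, 0.2195]
tool_rot: [3.019, 0.863, 0.002]
wrist_force: [0.4, 0.0, -0.3]
opening: 0.0599
finger_force: 0.0
```

```bash
python3 - <<'E'
from h import *
s=env.observe();print(s["position"],s["opening"])
a=env.grab_frame("wrist");cv2.imwrite("pics/w4.png",a[:,:,::-1])
B=H[:2]+[.0515*.8473+.0022*-.5312,.0515*.5312+.0022*.8473]
print(B,go([*B,.20],down(.56)))
E
```

```text
[ 0.49177651 -0.06253094  0.21947668] 0.059856969534901966
[0.56546731 0.25192086] (array([ 0.2239, -0.2191,  0.0214]), array([-0.0016, -0.006 ,  0.0076]))
```

View pics/w4.png

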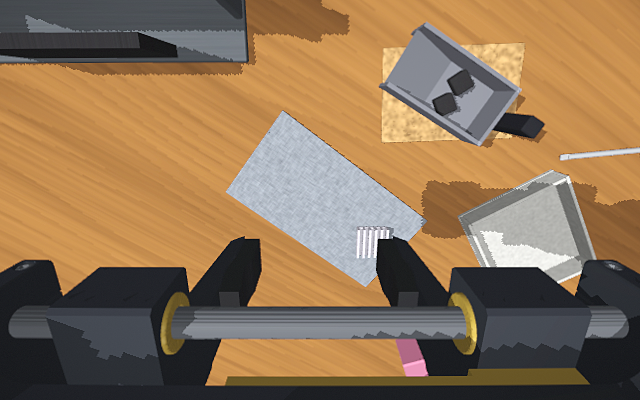

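The sink lies fins up on the mat at (373,242). The tub holds two feet at (460,82) and (444,104). Now the second sink.

Emit:
arm_command([
  [[0,0,0],[0.028,-0.0274,0],0.32],
  [[0,0,0],[0.028,-0.0274,0],0.32],
  [[0,0,0],[0.028,-0.0274,0],0.32],
  [[0,0,0],[0.028,-0.0274,0],0.32],
  [[0,0,0],[0.028,-0.0274,0],0.32],
  [[0,0,0],[0.028,-0.0274,0],0.32],
  [[0,0,0],[0.028,-0.0274,0],0.32],
  [[0,0,0],[0.022,-0.02,0],0.32],
])

```text
t: 14.1
position: [0.5631, 0.2358, 0.2184]
tool_rot: [-3.017, -0.871, 0.0]
wrist_force: [-0.1, -0.7, 0.2]
opening: 0.0597
finger_force: 0.0
```

Emit:
arm_command([
  [[0,0,0],[0,0,0.02],0.32],
  [[0,0,0],[0,0,0.03],0.32],
  [[0,0,0],[0,0,0.03],0.32],
  [[0,0,0],[0,0,0],0.32],
  [[0,0,0],[0,0,0],0.32],
])

```text
t: 14.52
position: [0.5624, 0.2315, 0.1375]
tool_rot: [3.019, 0.868, -0.006]
wrist_force: [-0.7, 0.3, 0.7]
opening: 0.0597
finger_force: 0.0
```

```bash
python3 - <<'E'
from h import *
s=env.observe();print(s["position"],s["opening"])
print(go([.5655,.2519,.0955],down(.56)))
E
```

```text
[0.56241367 0.23154485 0.13752049] 0.059724513707470644
(array([ 0.0136, -0.0156,  0.042 ]), array([-0.0006,  0.0037,  0.0001]))
```

Emit:
arm_command([
  [[0,0,0],[0.0136,-0.0156,0],0.32],
  [[0,0,0],[0,0,0.015],0.32],
  [[0,0,0],[0,0,0.015],0.32],
  [[0,0,0],[0,0,0],0.32],
  [[0,0,0],[0,0,0],0.32],
])

```text
t: 14.93
position: [0.5674, 0.2527, 0.1101]
tool_rot: [-3.019, -0.867, -0.002]
wrist_force: [0.2, -0.2, -0.3]
opening: 0.0596
finger_force: 0.0
```

Emit:
arm_command([
  [[0,0,0],[0,0,0.01],0.32],
  [[0,0,0],[0,0,0],0.32],
  [[0,0,0],[0,0,0],1],
  [[0,0,0],[0,0,0],1],
  [[0,0,0],[0,0,0],1],
  [[0,0,0],[0,0,0],1],
  [[0,0,0],[0,0,0],1],
  [[0,0,0],[0,0,0],1],
])

```text
t: 15.6
position: [0.5669, 0.2527, 0.0989]
tool_rot: [3.019, 0.868, 0.0]
wrist_force: [-1.5, -1.1, 2.5]
opening: 0.037
finger_force: 15.0
```

Emit:
arm_command([
  [[0,0,0],[0,0,-0.03],1],
  [[0,0,0],[0,0,-0.04],1],
  [[0,0,0],[0,0,-0.04],1],
  [[0,0,0],[-0.02,0.015,-0.02],1],
  [[0,0,0],[-0.03,0.026,0],1],
  [[0,0,0],[-0.03,0.026,0],1],
  [[0,0,0],[-0.03,0.026,0],1],
  [[0,0,0],[-0.03,0.026,0],1],
])

```text
t: 16.27
position: [0.5105, 0.0759, 0.2287]
tool_rot: [3.019, 0.868, 0.0]
wrist_force: [1.1, 0.1, -0.1]
opening: 0.037
finger_force: 15.0
```

Emit:
arm_command([
  [[0,0,0],[-0.03,0.026,0],1],
  [[0,0,0],[-0.03,0.026,0],1],
  [[0,0,0],[-0.03,0.026,0],1],
  [[0,0,0],[-0.03,0.026,0.03],1],
  [[0,0,0],[-0.017,0.017,0.04],1],
  [[0,0,0],[0,0,0.04],1],
  [[0,0,0],[0,0,0.03],1],
  [[0,0,0],[0,0,0],1],
])

```text
t: 16.93
position: [0.4578, -0.089, 0.0933]
tool_rot: [-3.016, -0.866, 0.013]
wrist_force: [-1.0, -0.2, -0.0]
opening: 0.0373
finger_force: 15.0
```

```bash
python3 - <<'E'
from h import *
s=env.observe();print(s["position"],s["opening"],s["finger_force"]);print(go([.4595,-.098,.0105],down(.56)))
E
```

```text
[ 0.45783628 -0.08898326  0.0932829 ] 0.03725130707445756 14.997113943099976
(array([-0.0028,  0.009 ,  0.0827]), array([-0.0063,  0.0068, -0.0008]))
```

Emit:
arm_command([
  [[0,0,0],[-0.003,0.004,0.04],1],
  [[0,0,0],[0,0,0.03],1],
  [[0,0,0],[0,0,0.005],1],
  [[0,0,0],[0,0,0.003],1],
  [[0,0,0],[0,0,0],1],
  [[0,0,0],[0,0,0],1],
])

```text
t: 17.43
position: [0.4632, -0.094, 0.0217]
tool_rot: [3.018, 0.868, 0.004]
wrist_force: [-0.0, 0.2, 0.3]
opening: 0.037
finger_force: 15.0
```

Emit:
arm_command([
  [[0,0,0],[-0.005,0.001,0.005],1],
  [[0,0,0],[0,0,0.005],1],
  [[0,0,0],[0,0,0.002],1],
  [[0,0,0],[0,0,0],1],
  [[0,0,0],[0,0,0],0.32],
  [[0,0,0],[0,0,0],0.32],
  [[0,0,0],[0,0,0],0.32],
  [[0,0,0],[0,0,0],0.32],
])

```text
t: 18.1
position: [0.4577, -0.0976, 0.0078]
tool_rot: [-3.019, -0.868, 0.0]
wrist_force: [0.2, -0.2, 0.4]
opening: 0.0597
finger_force: 0.0
```

Emit:
arm_command([
  [[0,0,0],[0,0,0],0.32],
  [[0,0,0],[0,0,-0.02],0.32],
  [[0,0,0],[0,0,-0.04],0.32],
  [[0,0,0],[0,0,-0.04],0.32],
  [[0,0,0],[0,0,-0.04],0.32],
  [[0,0,0],[0,0,-0.04],0.32],
  [[0,0,0],[0,0,-0.03],0.32],
])

```text
t: 18.68
position: [0.4583, -0.0974, 0.2209]
tool_rot: [3.018, 0.868, 0.003]
wrist_force: [0.9, -0.9, -0.8]
opening: 0.0597
finger_force: 0.0
```

```bash
python3 - <<'E'
from h import *
s=env.observe();print(s["position"],s["opening"])
A=H[:2]+[.052*.8473+.0782*-.5312,.052*.5312+.0782*.8473]
print(A,go([*A,.20],down(.56)))
E
```

```text
[ 0.45833234 -0.09744084  0.22088434] 0.059728514019379786
[0.52551976 0.31658126] (array([ 0.2768, -0.3151,  0.0208]), array([ 0.0017, -0.0018,  0.0001]))
```

Emit:
arm_command([
  [[0,0,0],[0.023,-0.0263,0],0.32],
  [[0,0,0],[0.023,-0.0263,0],0.32],
  [[0,0,0],[0.023,-0.0263,0],0.32],
  [[0,0,0],[0.023,-0.0263,0],0.32],
  [[0,0,0],[0.023,-0.0263,0],0.32],
  [[0,0,0],[0.023,-0.0263,0],0.32],
  [[0,0,0],[0.023,-0.0263,0],0.32],
  [[0,0,0],[0.023,-0.0263,0],0.32],
])

```text
t: 19.35
position: [0.5018, 0.18, 0.2176]
tool_rot: [3.019, 0.868, -0.001]
wrist_force: [1.6, -0.2, -0.4]
opening: 0.0598
finger_force: 0.0
```

Emit:
arm_command([
  [[0,0,0],[0.023,-0.0263,0],0.32],
  [[0,0,0],[0.023,-0.0263,0],0.32],
  [[0,0,0],[0.023,-0.0263,0],0.32],
  [[0,0,0],[0.023,-0.0263,0],0.32],
  [[0,0,0],[0,0,0.02],0.32],
  [[0,0,0],[0,0,0.03],0.32],
  [[0,0,0],[0,0,0],0.32],
  [[0,0,0],[0,0,0],0.32],
])

```text
t: 20.02
position: [0.523, 0.3154, 0.1665]
tool_rot: [3.018, 0.868, -0.006]
wrist_force: [-0.7, -0.2, 0.8]
opening: 0.0601
finger_force: 0.0
```

```bash
python3 - <<'E'
from h import *
s=env.observe();print(s["position"],s["opening"])
print(go([.5255,.3166,.0965],down(.56)))
E
```

```text
[0.5230461  0.31542484 0.1664973 ] 0.06012810819623256
(array([0.003 , 0.0003, 0.07  ]), array([ 0.0002,  0.0041, -0.0001]))
```

Emit:
arm_command([
  [[0,0,0],[0.001,0,0.03],0.32],
  [[0,0,0],[0,0,0.025],0.32],
  [[0,0,0],[0,0,0.01],0.32],
  [[0,0,0],[0,0,0.003],0.32],
  [[0,0,0],[0,0,0],0.32],
  [[0,0,0],[0,0,0],0.32],
  [[0,0,0],[0,0,0],1],
  [[0,0,0],[0,0,0],1],
])

```text
t: 20.68
position: [0.5257, 0.3175, 0.1012]
tool_rot: [-3.019, -0.867, -0.003]
wrist_force: [-0.3, 1.0, 1.1]
opening: 0.0483
finger_force: 0.0
```

Emit:
arm_command([
  [[0,0,0],[0,0,0],1],
  [[0,0,0],[0,0,0],1],
  [[0,0,0],[0,0,0],1],
  [[0,0,0],[0,0,0],1],
])

```text
t: 21.02
position: [0.5256, 0.3175, 0.1006]
tool_rot: [-3.019, -0.868, -0.002]
wrist_force: [-0.5, 0.4, 5.2]
opening: 0.0221
finger_force: 2.8
```

Emit:
arm_command([
  [[0,0,0],[0,0,-0.01],0.32],
  [[0,0,0],[0,0,-0.03],0.32],
  [[0,0,0],[0,0,-0.03],0.32],
  [[0,0,0],[0,0,-0.03],0.32],
  [[0,0,0],[0,0,0],0.32],
  [[0,0,0],[0,0,0],0.32],
])

```text
t: 21.52
position: [0.5258, 0.3176, 0.2019]
tool_rot: [-3.019, -0.868, -0.005]
wrist_force: [-0.4, -0.1, -0.6]
opening: 0.059
finger_force: 0.0
```

```bash
python3 - <<'E'
from h import *
s=env.observe();print(s["position"],s["opening"])
a=env.grab_frame("wrist");np.save("w5.npy",a)
cv2.imwrite("pics/w5.png",cv2.resize(a[80:260,170:490],(800,450),interpolation=cv2.INTER_CUBIC)[:,:,::-1])
E
```

```text
[0.52577023 0.31757813 0.20186562] 0.05898425574819609
```

View pics/w5.png

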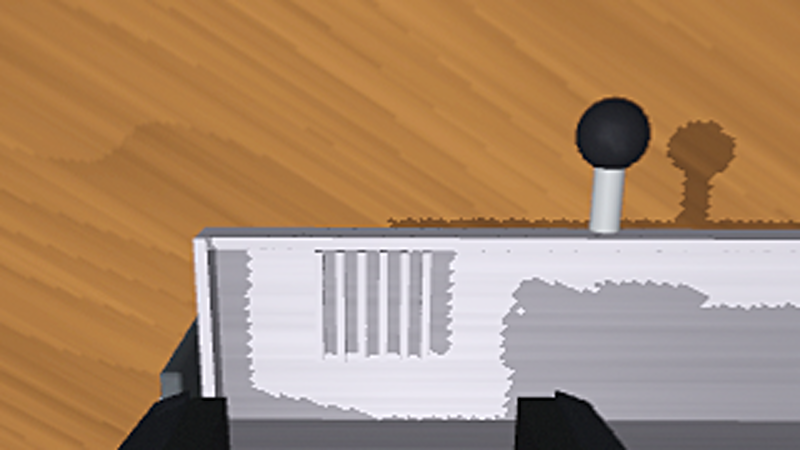

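The sink is still at (375,305), centred between the fingers; the grip closed too high and slid over the fins. I'll grip lower.

Emit:
arm_command([
  [[0,0,0],[0,0,0.035],0.32],
  [[0,0,0],[0,0,0.035],0.32],
  [[0,0,0],[0,0,0.025],0.32],
  [[0,0,0],[0,0,0.01],0.32],
  [[0,0,0],[0,0,0.003],0.32],
  [[0,0,0],[0,0,0],0.32],
  [[0,0,0],[0,0,0],0.32],
])

```text
t: 22.15
position: [0.525, 0.3172, 0.0921]
tool_rot: [-3.019, -0.868, -0.0]
wrist_force: [-0.2, 0.6, -0.3]
opening: 0.0599
finger_force: 0.0
```

Emit:
arm_command([
  [[0,0,0],[0,0,-0.001],0.32],
  [[0,0,0],[0,0,0],1],
  [[0,0,0],[0,0,0],1],
  [[0,0,0],[0,0,0],1],
  [[0,0,0],[0,0,0],1],
  [[0,0,0],[0,0,0],1],
  [[0,0,0],[0,0,0],1],
])

```text
t: 22.73
position: [0.5252, 0.317, 0.0931]
tool_rot: [3.019, 0.868, 0.001]
wrist_force: [-0.6, -1.2, 3.6]
opening: 0.0377
finger_force: 15.0
```

Emit:
arm_command([
  [[0,0,0],[0,0,-0.03],1],
  [[0,0,0],[0,0,-0.04],1],
  [[0,0,0],[0,0,-0.04],1],
  [[0,0,0],[-0.015,0.018,-0.02],1],
  [[0,0,0],[-0.026,0.029,0],1],
  [[0,0,0],[-0.026,0.029,0],1],
  [[0,0,0],[-0.026,0.029,0],1],
  [[0,0,0],[-0.026,0.029,0],1],
])

```text
t: 23.4
position: [0.4946, 0.1385, 0.2228]
tool_rot: [3.019, 0.868, 0.0]
wrist_force: [0.5, -0.9, -0.6]
opening: 0.038
finger_force: 15.0
```

Emit:
arm_command([
  [[0,0,0],[-0.026,0.029,0],1],
  [[0,0,0],[-0.026,0.029,0],1],
  [[0,0,0],[-0.026,0.029,0],1],
  [[0,0,0],[-0.026,0.029,0.02],1],
  [[0,0,0],[-0.013,0.013,0.04],1],
  [[0,0,0],[0,0,0.04],1],
  [[0,0,0],[0,0,0.03],1],
  [[0,0,0],[0,0,0],1],
])

```text
t: 24.07
position: [0.461, -0.0288, 0.0914]
tool_rot: [-3.016, -0.866, 0.014]
wrist_force: [-0.4, -0.5, -0.7]
opening: 0.0376
finger_force: 15.0
```

Emit:
arm_command([
  [[0,0,0],[0,0,0],1],
  [[0,0,0],[0,0,0],1],
])

```text
t: 24.23
position: [0.4663, -0.0279, 0.0973]
tool_rot: [3.019, 0.869, 0.003]
wrist_force: [1.4, 0.2, 0.7]
opening: 0.0378
finger_force: 15.0
```

```bash
python3 - <<'E'
from h import *
s=env.observe();print(s["position"],s["opening"],s["finger_force"]);print(go([.465,-.031,.006],down(.56)))
E
```

```text
[ 0.4663397  -0.02785519  0.09732307] 0.037845240828213965 14.999729990959167
(array([-0.003 ,  0.0019,  0.0913]), array([ 0.0008, -0.0017,  0.0006]))
```

Emit:
arm_command([
  [[0,0,0],[-0.003,0.001,0.04],1],
  [[0,0,0],[0,0,0.035],1],
  [[0,0,0],[0,0,0.01],1],
  [[0,0,0],[0,0,0.003],1],
  [[0,0,0],[0,0,0],1],
  [[0,0,0],[0,0,0],1],
])

```text
t: 24.73
position: [0.4649, -0.0306, 0.0097]
tool_rot: [3.018, 0.868, 0.005]
wrist_force: [0.3, 0.4, -0.0]
opening: 0.0376
finger_force: 15.0
```

Emit:
arm_command([
  [[0,0,0],[0,0,0.002],1],
  [[0,0,0],[0,0,0.0015],1],
  [[0,0,0],[0,0,0],1],
  [[0,0,0],[0,0,0],0.32],
  [[0,0,0],[0,0,0],0.32],
  [[0,0,0],[0,0,0],0.32],
  [[0,0,0],[0,0,0],0.32],
  [[0,0,0],[0,0,0],0.32],
])

```text
t: 25.4
position: [0.4633, -0.0309, 0.0045]
tool_rot: [3.019, 0.868, 0.0]
wrist_force: [0.6, -0.6, -0.3]
opening: 0.0597
finger_force: 0.0
```

Emit:
arm_command([
  [[0,0,0],[0,0,-0.02],0.32],
  [[0,0,0],[0,0,-0.04],0.32],
  [[0,0,0],[0,0,-0.04],0.32],
  [[0,0,0],[0,0,-0.04],0.32],
  [[0,0,0],[0,0,-0.04],0.32],
  [[0,0,0],[0,0,-0.04],0],
  [[0,0,0],[0,0,0],0],
  [[0,0,0],[0,0,0],0],
])

```text
t: 26.07
position: [0.4646, -0.0311, 0.2265]
tool_rot: [3.017, 0.866, 0.007]
wrist_force: [-1.3, -0.2, -1.3]
opening: 0.0781
finger_force: 0.0
```

```bash
python3 - <<'E'
from h import *
s=env.observe();print(s["position"],s["opening"]);print(go([*knob(1.55)[:2],.24],down(.56)))
a=env.grab_frame("top");cv2.imwrite("pics/t2.png",cv2.resize(a[140:280,180:440],(780,420),interpolation=cv2.INTER_CUBIC)[:,:,::-1])
E
```

```text
[ 0.46456059 -0.03109228  0.22646252] 0.07809072299000501
(array([ 0.2862, -0.1842, -0.0132]), array([ 0.0034, -0.0034, -0.0008]))
```

Emit:
arm_command([
  [[0,0,0],[0.0286,-0.0184,0],0],
  [[0,0,0],[0.0286,-0.0184,0],0],
  [[0,0,0],[0.0286,-0.0184,0],0],
  [[0,0,0],[0.0286,-0.0184,0],0],
  [[0,0,0],[0.0286,-0.0184,0],0],
  [[0,0,0],[0.0286,-0.0184,0],0],
  [[0,0,0],[0.0286,-0.0184,0],0],
  [[0,0,0],[0.0286,-0.0184,0],0],
])

```text
t: 26.78
position: [0.5782, 0.2165, 0.2217]
tool_rot: [3.019, 0.868, -0.007]
wrist_force: [0.5, 0.4, -0.0]
opening: 0.0881
finger_force: 0.0
```

Emit:
arm_command([
  [[0,0,0],[0.0286,-0.0184,0],0],
  [[0,0,0],[0.0286,-0.0184,0],0],
  [[0,0,0],[0,0,0.03],0],
  [[0,0,0],[0,0,0.03],0],
  [[0,0,0],[0,0,0],0],
  [[0,0,0],[0,0,0],0],
])

```text
t: 27.28
position: [0.6058, 0.2758, 0.1611]
tool_rot: [3.018, 0.868, -0.011]
wrist_force: [0.3, -0.2, 0.1]
opening: 0.0883
finger_force: 0.0
```

```bash
python3 - <<'E'
from h import *
s=env.observe();print(s["position"],s["opening"]);print(go([.6083,.2759,.0751],down(.56)))
E
```

```text
[0.60577494 0.27584362 0.16113353] 0.08826277976676473
(array([0.0028, 0.0013, 0.086 ]), array([-0.0006,  0.0069,  0.0004]))
```

Emit:
arm_command([
  [[0,0,0],[0.001,0,0.03],0],
  [[0,0,0],[0.001,0,0.03],0],
  [[0,0,0],[0,0,0.02],0.3],
  [[0,0,0],[0,0,0.005],0.6],
  [[0,0,0],[0,0,0],0.6],
  [[0,0,0],[0,0,0],0.6],
  [[0,0,0],[0,0,0],0.6],
], force=25)

```text
t: 27.87
position: [0.6109, 0.2788, 0.0818]
tool_rot: [-3.019, -0.867, -0.005]
wrist_force: [-0.8, -0.4, 0.2]
opening: 0.0568
finger_force: 0.0
```

Emit:
arm_command([
  [[0,0,0],[0,0,0],1],
  [[0,0,0],[0,0,0],1],
  [[0,0,0],[0,0,0],1],
  [[0,0,0],[0,0,0],1],
  [[0,0,0],[0,0,0],1],
])

```text
t: 28.28
position: [0.61, 0.2775, 0.0796]
tool_rot: [3.018, 0.868, 0.001]
wrist_force: [6.5, -8.1, 1.1]
opening: 0.0237
finger_force: 5.0
```

```bash
python3 - <<'E'
from h import *
s=env.observe()
print(s["position"],s["wrist_force"],s["opening"],th(s))
E
```

```text
[0.60995736 0.27751225 0.07962965] [ 6.48437051 -8.14538966  1.12244335] 0.023715879599458797 (np.float64(1.5063888517219102), np.float64(0.0002494061411630055), np.float64(0.10300445040273704))
```

Emit:
arm_command([
  [[0,0,0],[-0.0006,0.001,-0.0051],1],
  [[0,0,0],[-0.0012,0,-0.0101],1],
  [[0,0,0],[-0.0022,0,-0.0099],1],
  [[0,0,0],[-0.0032,0,-0.0097],1],
  [[0,0,0],[-0.0042,0,-0.0093],1],
  [[0,0,0],[-0.0051,0,-0.0088],1],
  [[0,0,0],[-0.0059,0,-0.0083],1],
  [[0,0,0],[-0.0067,0,-0.0077],1],
])

```text
t: 28.95
position: [0.5874, 0.263, 0.15]
tool_rot: [-3.017, -0.867, -0.009]
wrist_force: [6.0, 3.5, -1.8]
opening: 0.0225
finger_force: 25.0
```

Emit:
arm_command([
  [[0,0,0],[-0.0075,0,-0.0069],1],
  [[0,0,0],[-0.0081,0,-0.0062],1],
  [[0,0,0],[-0.0087,0,-0.0053],1],
  [[0,0,0],[-0.0092,0,-0.0044],1],
  [[0,0,0],[-0.0096,0,-0.0035],1],
  [[0,0,0],[-0.0099,0,-0.0025],1],
  [[0,0,0],[-0.0101,0,-0.0015],1],
  [[0,0,0],[-0.0102,0,-0.0005],1],
])

```text
t: 29.62
position: [0.5284, 0.2265, 0.1842]
tool_rot: [-3.015, -0.867, -0.023]
wrist_force: [5.5, 4.6, 18.4]
opening: 0.0217
finger_force: 25.0
```

Emit:
arm_command([
  [[0,0,0],[-0.001,0,0],1],
  [[0,0,0],[0,0,0],1],
  [[0,0,0],[0,0,0],1],
])

```text
t: 29.87
position: [0.5265, 0.2252, 0.1841]
tool_rot: [-3.017, -0.867, -0.018]
wrist_force: [0.7, 1.0, 22.7]
opening: 0.0215
finger_force: 25.0
```

```bash
python3 - <<'E'
from h import *
s=env.observe()
print(s["position"],s["wrist_force"],s["opening"],th(s))
E
```

```text
[0.52646803 0.22518134 0.18411454] [ 0.70148991  0.96425219 22.67960947] 0.021461957640463443 (np.float64(0.03828732499290666), np.float64(0.00026015337993798814), np.float64(0.11119633606598034))
```

Emit:
arm_command([
  [[0,0,0],[-0.004,0,-0.003],1],
  [[0,0,0],[-0.003,0,0],1],
  [[0,0,0],[0,0,0],1],
  [[0,0,0],[0,0,0],1],
])

```text
t: 30.2
position: [0.5184, 0.2202, 0.1848]
tool_rot: [-3.018, -0.868, -0.009]
wrist_force: [0.5, 0.8, 14.3]
opening: 0.0208
finger_force: 24.7
```

```bash
python3 - <<'E'
from h import *
s=env.observe()
print(s["position"],s["wrist_force"],s["opening"],th(s))
E
```

```text
[0.51841658 0.22022874 0.18482977] [ 0.45247743  0.76542989 14.29572153] 0.02080661706695882 (np.float64(-0.046430339548660216), np.float64(0.0003408594090858891), np.float64(0.11195093376040045))
```

Emit:
arm_command([
  [[0,0,0],[0,0,0],0],
  [[0,0,0],[0,0,0],0],
  [[0,0,0],[0,0,0],0],
  [[0,0,0],[0,0,0],0],
  [[0,0,0],[0,0,0],0],
  [[0,0,0],[0,0,-0.03],0],
  [[0,0,0],[0,0,-0.04],0],
  [[0,0,0],[0,0,-0.04],0],
])

```text
t: 30.87
position: [0.5154, 0.2181, 0.2924]
tool_rot: [-3.019, -0.869, 0.005]
wrist_force: [1.3, 0.2, -0.2]
opening: 0.0727
finger_force: 0.0
```

Emit:
arm_command([
  [[0,0,0],[0,0,0],0],
  [[0,0,0],[0,0,0],0],
])

```text
t: 31.03
position: [0.5175, 0.2192, 0.2941]
tool_rot: [-3.019, -0.868, -0.007]
wrist_force: [-0.7, 0.3, -1.7]
opening: 0.086
finger_force: 0.0
```

```bash
python3 - <<'E'
from h import *
s=env.observe();print(s["position"])
a=env.grab_frame("wrist");b=env.grab_frame("top")
for t in(0,.05,.1,.15):print(t,px("wrist",knob(t),s))
p=cv2.resize(a[130:260,220:420],(390,254),interpolation=cv2.INTER_CUBIC)
q=cv2.resize(b[140:280,140:440],(780,364),interpolation=cv2.INTER_CUBIC)
o=np.zeros((254+364-20,780,3),np.uint8);o[:254,:390]=p;o[234:]=np.where(1,q,q) if 0 else q
o[:234,:390]=p[:234]
cv2.imwrite("pics/m1.png",o[:,:,::-1])
E
```

```text
[0.51752707 0.21917437 0.29410109]
0 [318.43429563 187.97881456]
0.05 [318.43265393 181.94565604]
0.1 [318.43084924 175.78484904]
0.15 [318.42888915 169.52820863]
```

View pics/m1.png

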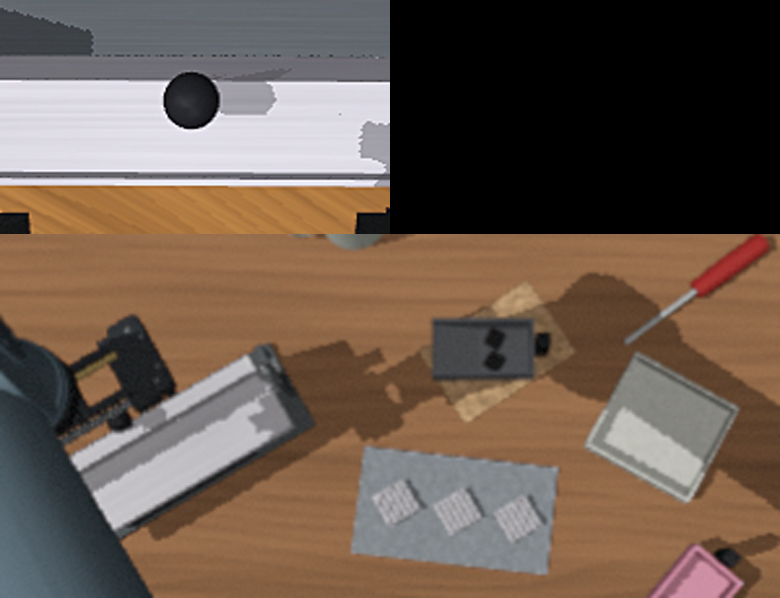

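The knob in the wrist crop, about (317,181), puts the joint near 0.03. All three sinks lie fins up on the mat. For the tipping I'll check which tool tilts the arm can reach by fitting a simple arm model to the measured joint angles and poses.

```bash
cat > k.py <<'E'
import numpy as np, itertools
from scipy.spatial.transform import Rotation as Ro
from scipy.optimize import least_squares
def fk(q,sg,p):
    s1,s3,s5,s7=sg;b,c,d,L1,L2,L3=p
    z=lambda a:Ro.from_euler('z',a);y=lambda a:Ro.from_euler('y',a)
    R=z(s1*q[0]+b)*y(q[1]);x=np.array([0,0,d])+R.apply([0,0,L1])
    R=R*z(s3*q[2])*y(q[3]);x=x+R.apply([0,0,L2])
    R=R*z(s5*q[4])*y(q[5])*z(s7*q[6]+c);x=x+R.apply([0,0,L3]);return x,R
E
python3 - <<'E'
from h import *; from k import *
s=env.observe();print(s["joint_pos"].round(3))
D=[(np.array([1.08178724,0.53713993,-0.00445589,1.53885941,0.00258017,1.0672961,-0.07121281]),np.array([0.26645975,-0.59220506,0.23786125]),np.array([-3.07003119,-.658966543,.0007])),(s["joint_pos"],s["position"],s["tool_rot"])]
np.save("D.npy",np.array([np.r_[a,b,c] for a,b,c in D]))
res=[]
for sg in itertools.product((1,-1),repeat=4):
  for b0 in(0,np.pi):
   for c0 in(-1.57,1.57):
    f=lambda p:np.concatenate([np.r_[fk(q,sg,p)[0]-x,(fk(q,sg,p)[1].inv()*Ro.from_rotvec(r)).as_rotvec()*.3] for q,x,r in D])
    o=least_squares(f,[b0,c0,.35,.4,.4,.25]);res.append((o.cost,sg,o.x.round(3)))
res.sort(key=lambda t:t[0])
for r in res[:6]:print(r)
E
```

```text
[ 0.009  0.402 -0.639  1.693  0.26   1.135 -1.714]
(np.float64(1.7096978793148278e-05), (-1, -1, -1, -1), array([-0.068,  1.503,  7.539,  0.523,  0.448,  7.537]))
(np.float64(1.70969787945207e-05), (-1, -1, -1, -1), array([-0.068,  1.503,  7.538,  0.523,  0.448,  7.536]))
(np.float64(0.0017786672194751252), (-1, -1, -1, -1), array([ 3.10200e+00, -1.61000e+00,  3.91940e+02, -3.87000e-01,
        2.73000e-01,  3.91208e+02]))
(np.float64(0.00177866721952124), (-1, -1, -1, -1), array([ 3.10200e+00, -1.61000e+00,  3.91960e+02, -3.87000e-01,
        2.73000e-01,  3.91228e+02]))
(np.float64(0.011063688655299997), (-1, -1, 1, -1), array([-0.068,  1.391, -0.006,  0.534,  0.428,  0.012]))
(np.float64(0.011063688655316126), (-1, -1, 1, -1), array([-0.068,  1.391, -0.006,  0.534,  0.428,  0.012]))
```

```bash
cat > ik.py <<'E'
from k import *
lo=np.array([-2.7,-.37,-1.27,.24,-1.31,.19,-2.76])+.05;hi=np.array([2.7,2.16,1.26,2.4,4.45,1.91,2.76])-.05
SG=(-1,-1,-1,-1)
def ik(x,R,q0,p,reg=.02):
    def f(q):
        X,Q=fk(q,SG,p);return np.r_[X-x,(Q.inv()*R).as_rotvec()*.3,(q-q0)*reg*.1]
    o=least_squares(f,np.clip(q0,lo,hi),bounds=(lo,hi));return o.x,np.abs(f(o.x)[:6]).max()
def tool(sx,tau,L=(0,1)):
    """body leans by tau to L (horizontal unit); sx=+1: tool x away from lip"""
    L=np.array([*L,0.]);z=-np.sin(tau)*L-np.cos(tau)*np.array([0,0,1])
    yv=np.cross(z,-L*sx);yv/=np.linalg.norm(yv);return Ro.from_matrix(np.c_[np.cross(yv,z),yv,z])
E
python3 - <<'E'
from ik import *
q0=np.load("D.npy")[1][:7]
dish=np.array([.5486,-.3304]);lipz=.055
for L3 in(.25,.35):
 p=[-.068,1.503,L3+.002,.523,.448,L3]
 for ang in(90,60,120,150,180):
  L=np.array([np.cos(np.radians(ang)),np.sin(np.radians(ang))])
  for sx in(1,-1):
   for t0 in(-25,0):
    q=q0.copy();out=[]
    # pick (world L=+y), up, turn, to dish, tip
    wp=[]
    pick=np.array([.632,-.195,.071])
    for a in np.linspace(0,1,4): wp.append((pick+[0,0,.15*(1-a)],np.array([0,1.]),np.radians(t0)))
    wp.append((pick+[0,0,.12],np.array([0,1.]),np.radians(t0)))
    for ph in np.radians(range(0,76,15)):
        h=122*np.cos(ph)-42*np.sin(ph);v=122*np.sin(ph)+42*np.cos(ph)
        lip=np.r_[dish-.015*L,lipz+(.06 if ph<.3 else 0)];g=lip+np.r_[-L*h/1e3,v/1e3];wp.append((g,L,np.radians(t0)+ph))
    for g,LL,t in wp:
        R=tool(sx,t,LL);q,e=ik(g+R.apply([0,0,.0187]),R,q,p);out.append(round(e,3))
    print(L3,ang,sx,t0,max(out),out[4:],q.round(2))
E
```

```text
0.25 90 1 -25 0.001 [np.float64(0.0), np.float64(0.0), np.float64(0.0), np.float64(0.0), np.float64(0.0), np.float64(0.0), np.float64(0.001)] [-0.56  1.    1.21  1.88 -0.23  0.41 -2.71]
0.25 90 1 0 0.094 [np.float64(0.0), np.float64(0.0), np.float64(0.0), np.float64(0.0), np.float64(0.0), np.float64(0.023), np.float64(0.094)] [-0.54  1.1   1.21  1.9  -0.19  0.24 -2.71]
0.25 90 -1 -25 0.0 [np.float64(0.0), np.float64(0.0), np.float64(0.0), np.float64(0.0), np.float64(0.0), np.float64(0.0), np.float64(0.0)] [ 0.64  0.68 -0.59  1.88  1.48  1.18 -0.83]
0.25 90 -1 0 0.0 [np.float64(0.0), np.float64(0.0), np.float64(0.0), np.float64(0.0), np.float64(0.0), np.float64(0.0), np.float64(0.0)] [ 0.34  0.75 -0.27  1.92  1.71  1.41 -1.12]
0.25 60 1 -25 0.061 [np.float64(0.0), np.float64(0.0), np.float64(0.0), np.float64(0.0), np.float64(0.0), np.float64(0.023), np.float64(0.061)] [-0.41  1.04  1.21  1.7  -0.38  0.82 -2.71]
0.25 60 1 0 0.122 [np.float64(0.0), np.float64(0.0), np.float64(0.0), np.float64(0.0), np.float64(0.036), np.float64(0.079), np.float64(0.122)] [-0.42  1.13  1.21  1.65 -0.14  
[... 5608 characters left out ...]
oat64(0.0), np.float64(0.0), np.float64(0.0), np.float64(0.0), np.float64(0.0), np.float64(0.026)] [ 1.4   0.66 -0.78  2.09 -1.26  0.24  0.51]
0.35 180 1 0 0.062 [np.float64(0.0), np.float64(0.0), np.float64(0.0), np.float64(0.0), np.float64(0.015), np.float64(0.05), np.float64(0.062)] [ 1.83  1.34 -1.15  2.09 -1.26  0.24  1.17]
0.35 180 -1 -25 0.001 [np.float64(0.0), np.float64(0.0), np.float64(0.0), np.float64(0.0), np.float64(0.0), np.float64(0.0), np.float64(0.001)] [ 1.64  0.97 -1.22  2.19  2.25  0.24  0.3 ]
0.35 180 -1 0 0.0 [np.float64(0.0), np.float64(0.0), np.float64(0.0), np.float64(0.0), np.float64(0.0), np.float64(0.0), np.float64(0.0)] [ 1.8   1.43 -1.22  2.27  3.44  0.4  -0.38]
```

Emit:
arm_command([
  [[0,0,-0.115],[0,0,0],0],
  [[0,0,-0.115],[0,0,0],0],
  [[0,0,-0.115],[0,0,0],0],
  [[0,0,-0.115],[0,0,0],0],
  [[0,0,-0.115],[0,0,0],0],
  [[0,0,-0.115],[0,0,0],0],
  [[0,0,-0.115],[0,0,0],0],
  [[0,0,-0.115],[0,0,0],0],
])

```text
t: 31.8
position: [0.5155, 0.2179, 0.29]
tool_rot: [-2.313, -2.124, 0.005]
wrist_force: [-0.5, 0.4, -0.3]
opening: 0.0881
finger_force: 0.0
```

Emit:
arm_command([
  [[0,0,-0.09],[0,0,0],0],
  [[0,0,0],[-0.037,0.01,0],0],
  [[0,0,0],[-0.037,0.01,0],0],
  [[0,0,0],[-0.037,0.01,0],0],
  [[0,0,0],[-0.037,0.01,0],0],
  [[0,0,0],[-0.037,0.01,0],0],
  [[0,0,0],[-0.037,0.01,0],0],
  [[0,0,0],[-0.037,0.01,0],0],
])

```text
t: 32.47
position: [0.5853, -0.0426, 0.29]
tool_rot: [-2.22, -2.219, 0.004]
wrist_force: [1.0, 0.7, -0.1]
opening: 0.088
finger_force: 0.0
```

Emit:
arm_command([
  [[0,0,0],[-0.037,0.01,0.01],0],
  [[0,0,0],[-0.037,0.01,0.01],0],
  [[0,0,0],[-0.037,0.01,0.01],0],
  [[0,0,0],[-0.037,0.01,0.01],0],
  [[0,0,0],[0,0,0.02],0],
  [[0,0,0],[0,0,0],0],
  [[0,0,0],[0,0,0],0],
])

```text
t: 33.05
position: [0.6245, -0.1878, 0.2294]
tool_rot: [-2.218, -2.217, 0.003]
wrist_force: [0.7, 0.6, -0.1]
opening: 0.0881
finger_force: 0.0
```

```bash
python3 - <<'E'
from h import *
s=env.observe();print(s["position"],s["tool_rot"],s["joint_pos"].round(2))
a=env.grab_frame("wrist");np.save("w6.npy",a);cv2.imwrite("pics/w6.png",a[:,:,::-1])
print(px("wrist",[.636,-.193,.086],s))
E
```

```text
[ 0.62450855 -0.18780325  0.22943713] [-2.21832705 -2.21730987  0.00290968] [ 0.68  0.66 -0.71  1.5   0.45  1.15 -0.11]
[330.41274049 187.14012487]
```

View pics/w6.png

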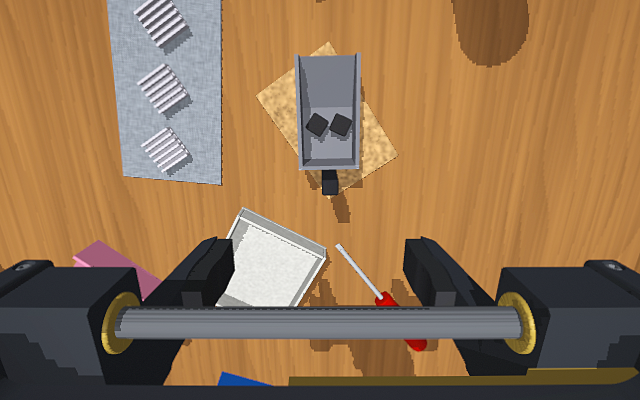

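Wrist view: the post's top face is at about (330,188), which matches the estimate (0.636, -0.193). The tub is square to the tool and its lip faces +y. All three sinks are fins up on the mat. Gripping the post.

Emit:
arm_command([
  [[0,0,0],[-0.006,0.0115,0.02],0.3],
  [[0,0,0],[0,0,0.04],0.4],
  [[0,0,0],[0,0,0.04],0.5],
  [[0,0,0],[0,0,0.04],0.5],
  [[0,0,0],[0,0,0.025],0.5],
  [[0,0,0],[0,0,0.009],0.5],
  [[0,0,0],[0,0,0],0.5],
  [[0,0,0],[0,0,0],0.5],
], force=40)

```text
t: 33.77
position: [0.6389, -0.1935, 0.0599]
tool_rot: [2.22, 2.221, 0.003]
wrist_force: [-0.2, -0.4, 0.0]
opening: 0.0441
finger_force: 0.0
```

Emit:
arm_command([
  [[0,0,0],[0,0,0],1],
  [[0,0,0],[0,0,0],1],
  [[0,0,0],[0,0,0],1],
  [[0,0,0],[0,0,0],1],
  [[0,0,0],[0,0,0],1],
  [[0,0,0],[0,0,0],1],
  [[0,0,0],[0,0,0],1],
])

```text
t: 34.35
position: [0.638, -0.1948, 0.0591]
tool_rot: [2.222, 2.219, 0.0]
wrist_force: [-2.4, -0.9, 5.6]
opening: 0.0156
finger_force: 39.2
```

Emit:
arm_command([
  [[0,0,0],[0,0,0],1],
  [[0,0,0],[0,0,-0.01],1],
  [[0,0,0],[0,0,-0.03],1],
  [[0,0,0],[0,0,-0.03],1],
  [[0,0,0],[0,0,-0.04],1],
  [[0,0,0],[0,0,-0.03],1],
  [[0,0,0],[-0.02,-0.008,-0.01],1],
  [[0,0,0],[-0.034,-0.013,0],1],
], force=60)

```text
t: 35.02
position: [0.6202, -0.2433, 0.2131]
tool_rot: [2.21, 2.226, 0.011]
wrist_force: [0.5, 0.7, -1.6]
opening: 0.0154
finger_force: 59.1
```

Emit:
arm_command([
  [[0,0,0],[-0.034,-0.013,0],1],
  [[0,0,0],[-0.034,-0.013,0],1],
  [[0,0,0],[-0.034,-0.013,0],1],
  [[0,0,0],[-0.034,-0.013,0],1],
  [[0,0,0],[-0.034,-0.013,0],1],
  [[0,0,0],[-0.014,-0.004,0],1],
  [[0,0,0],[0,0,0],1],
  [[0,0,0],[0,0,0],1],
])

```text
t: 35.68
position: [0.5468, -0.4329, 0.2079]
tool_rot: [-2.224, -2.218, -0.001]
wrist_force: [0.9, 0.5, -1.9]
opening: 0.0158
finger_force: 59.1
```

```bash
python3 - <<'E'
from h import *
s=env.observe();print(s["position"],s["tool_rot"],s["opening"],s["finger_force"],s["joint_pos"].round(2))
b=env.grab_frame("scene");w=env.grab_frame("wrist")
cv2.imwrite("pics/s3.png",np.hstack([cv2.resize(b[150:330,200:380],(400,400),interpolation=cv2.INTER_CUBIC),cv2.resize(w[0:250,195:445],(400,400))])[:,:,::-1])
# tip rows
lips=np.linspace(0,1,12);ph=np.linspace(0,1.265,12);P=[]
for a,f in zip(lips,ph):
    ly=-.31-.045*a;lz=.179+(.055-.179)*a
    P.append([ly+(-.123*np.cos(f)+.030*np.sin(f)),lz+(.123*np.sin(f)+.030*np.cos(f))])
P=np.array(P);print(P[0],P[-1])
for i in range(11):
    d=P[i+1]-P[i];f=(ph[i]+ph[i+1])/2
    print(round(d[0]*np.cos(f)-d[1]*np.sin(f),4),round(-d[0]*np.sin(f)-d[1]*np.cos(f),4))
E
```

```text
[ 0.54682578 -0.43291774  0.20789237] [-2.22412294e+00 -2.21780977e+00 -6.37193788e-04] 0.01579366932487061 59.06870882034127 [ 1.01  0.74 -0.67  1.39  0.47  1.17  0.28]
[-0.433  0.209] [-0.36342125  0.1813253 ]
0.0 -0.0026
0.0014 -0.0023
0.0027 -0.0022
0.0041 -0.0022
0.0055 -0.0023
0.0068 -0.0026
0.0081 -0.0031
0.0093 -0.0037
0.0105 -0.0044
0.0116 -0.0053
0.0125 -0.0063
```

View pics/s3.png

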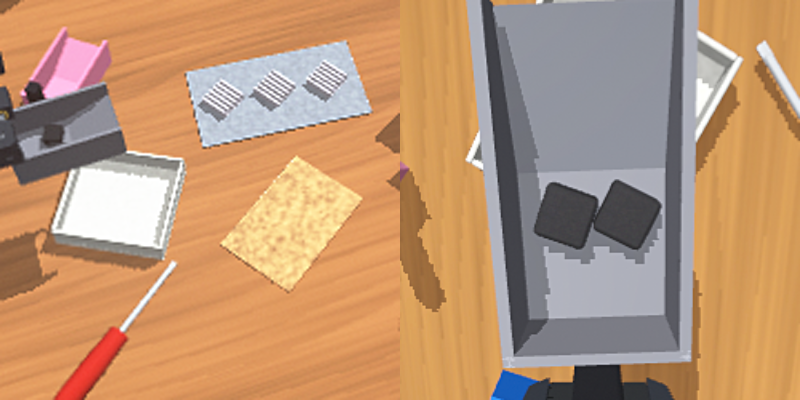

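The tub is held level with two feet in it at the start of the pour; the pad is clear and the dish lies below. Tipping.

Emit:
arm_command([
  [[0,-0.115,0],[0,0,-0.0026],1],
  [[0,-0.115,0],[0.0014,0,-0.0023],1],
  [[0,-0.115,0],[0.0027,0,-0.0022],1],
  [[0,-0.115,0],[0.0041,0,-0.0022],1],
  [[0,-0.115,0],[0.0055,0,-0.0023],1],
  [[0,-0.115,0],[0.0068,0,-0.0026],1],
  [[0,0,0],[0,0,0],1],
  [[0,0,0],[0,0,0],1],
])

```text
t: 36.45
position: [0.5496, -0.4043, 0.2119]
tool_rot: [1.816, 1.832, -0.651]
wrist_force: [0.2, -0.4, -1.2]
opening: 0.0157
finger_force: 59.1
```

```bash
cat >> h.py <<'E'
def tub(s):
    R=Ro.from_rotvec(s["tool_rot"]);z=R.apply([0,0,1]);f=np.arccos(-z[2])
    # tub frame: x=-tool x, z=-tool z ; lip-TCP=(-.123,-.030)
    return np.degrees(f).round(1),(s["position"]+R.apply([.123,0,.030])).round(4)
E
python3 - <<'E'
from h import *
s=env.observe();print(s["position"],tub(s),s["joint_pos"].round(2))
E
```

```text
[ 0.54955701 -0.40430749  0.21187771] (np.float64(39.3), array([ 0.5487, -0.3281,  0.1107])) [ 0.54  0.58 -0.37  1.78  1.13  0.99 -0.49]
```

Emit:
arm_command([
  [[0,-0.08,0],[0.0081,0,-0.0031],1],
  [[0,-0.08,0],[0.0093,0,-0.0037],1],
  [[0,-0.08,0],[0.0105,0,-0.0044],1],
  [[0,-0.06,0],[0.0116,0,-0.0053],1],
  [[0,-0.06,0],[0.0125,0,-0.0063],1],
  [[0,0,0],[0,0,0],1],
  [[0,0,0],[0,0,0],1],
])

```text
t: 37.03
position: [0.5478, -0.3585, 0.1875]
tool_rot: [1.584, 1.585, -0.916]
wrist_force: [0.5, -0.0, -0.7]
opening: 0.0154
finger_force: 59.1
```

```bash
python3 - <<'E'
from h import *
s=env.observe();print(s["position"],tub(s),s["joint_pos"].round(2))
E
```

```text
[ 0.54779931 -0.35853351  0.18754517] (np.float64(60.0), array([ 0.5476, -0.3229,  0.0661])) [ 0.26  0.71 -0.26  1.9   1.42  1.25 -0.98]
```

Emit:
arm_command([
  [[0,-0.075,0],[0.0003,0,-0.0046],1],
  [[0,-0.075,0],[0.0003,0,-0.0046],1],
  [[0,-0.075,0],[0.0003,0,-0.0046],1],
  [[0,-0.075,0],[0.0003,0,-0.0046],1],
  [[0,0,0],[0,0,0],1],
  [[0,0,0],[0,0,0],1],
  [[0,0,0],[0,0,0],1],
  [[0,0,0],[0,0,0],1],
])

```text
t: 37.7
position: [0.5472, -0.3435, 0.1961]
tool_rot: [1.375, 1.367, -1.097]
wrist_force: [-0.3, -0.0, -1.8]
opening: 0.0153
finger_force: 59.1
```

```bash
python3 - <<'E'
from h import *
s=env.observe();print(s["position"],tub(s),s["joint_pos"].round(2))
b=env.grab_frame("scene");w=env.grab_frame("top")
cv2.imwrite("pics/s4.png",np.hstack([cv2.resize(b[190:290,190:290],(400,400),interpolation=cv2.INTER_CUBIC),cv2.resize(w[160:260,345:445],(400,400),interpolation=cv2.INTER_CUBIC)])[:,:,::-1])
E
```

```text
[ 0.54723645 -0.34351125  0.19605782] (np.float64(77.3), array([ 0.5475, -0.3457,  0.0695])) [ 0.1   0.86 -0.18  1.9   1.52  1.5  -1.18]
```

View pics/s4.png

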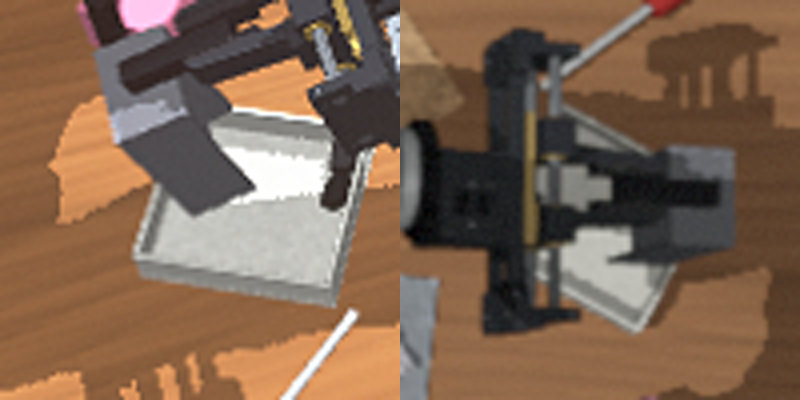

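The tub is at 77° with its lip over the dish; the dark shape near the dish wall in the left half may be the gripper. That uses up my picture views, so from here I'll check with image code only.

```bash
cat >> h.py <<'E'
def cls(im):
    g=im.astype(int).max(2);return np.where(g<62,'#',np.where(g<110,'+',np.where(g<180,'-','.')))
def show(im,x0,x1,y0,y1,sx=3,sy=5):
    c=im[y0:y1,x0:x1][::sy,::sx]
    print("\n".join("".join(r) for r in cls(c)))
E
python3 - <<'E'
from h import *
s=env.observe()
w=env.grab_frame("wrist");np.save("w7.npy",w)
old=cv2.imread("pics/s3.png")[:,:,::-1][:,400:]
print("foot colour",old[215,565-400],old[215,630-400],"tub",old[100,600-400],old[270,600-400])
print(tub(s));show(w,180,460,0,260)
E
```

```text
foot colour [69 67 69] [69 68 70] tub [146 149 159] [175 177 188]
(np.float64(77.3), array([ 0.5475, -0.3452,  0.0692]))
++++++++++++++++++++++##++++++++++++++++++++++++++++++++++++++++++++++++++--------------------
++++++++++++++++++++++##+++++++++++++++++++++++++++++++++++++++++++++++++---------------------
++++++++++++++++++++++###+++++++++++++++++++++++++++++++++++++++++++++++----------------------
+++++++++++++++++++++++##++++++++++++++++++++++++++++++++++++++++++++++-----------------------
+++++++++++++++++++++++##+++++++++++++++++++++++++++++++++++++++++++--------------------------
+++++++++++++++++++++++###++++++++++++++++++++++++++++++++++++#++++---------------------------
---++++++++++++++++++++###++++++++++++++++++++++++++++++++++++#++++---------------------------
------------+++++++++++###++++++++++++++++++++++++++++++++++++#++++---------------------------
-------------------++++###+++++++++++++++++++++++++++++++++++++++++---------------------------
--------------------++++###++++++++++++++++++++++++++++++++++++++++---------------------------
---------------------+++###++
[... 3260 characters left out ...]
+++++--............................
...........................+++++++++++++++++++++++++++++++####++--............................
..............................-...........#########...........---.............................
..............................--.........+#########...........---.............................
..............................--.###-#######################..---.............................
..............................--#############################+---.............................
..............................-###############################---.............................
..............................#################################+-.............................
```

```bash
python3 - <<'E'
from h import *
w=np.load("w7.npy").astype(int).max(2)
for r in range(0,240,12):print(r,w[r,264:384:8])
E
```

```text
0 [89 84 80 68 68 69 70 72 74 77 77 77 77 59 82]
12 [78 78 77 78 79 78 78 78 78 77 78 79 78 62 81]
24 [78 79 78 79 78 78 79 79 77 79 79 79 79 63 83]
36 [79 79 79 79 79 79 79 78 80 79 79 78 78 63 82]
48 [79 79 81 79 79 79 79 81 80 80 80 80 80 63 82]
60 [80 80 80 79 79 81 80 81 80 80 79 79 79 64 82]
72 [80 80 80 81 81 81 79 80 80 81 81 80 81 63 82]
84 [65 81 80 80 81 79 80 81 82 80 81 81 81 64 82]
96 [56 80 80 81 81 81 80 81 80 81 81 81 82 64 83]
108 [57 81 81 81 82 82 83 82 82 82 82 80 80 63 81]
120 [56 82 82 81 81 81 80 80 81 81 82 83 81 65 81]
132 [57 81 81 82 81 81 81 83 80 82 81 81 80 63 81]
144 [56 82 80 79 81 80 80 79 80 79 80 79 79 64 79]
156 [57 71 80 80 80 79 80 81 81 82 81 79 81 65 78]
168 [58 57 80 80 80 80 81 80 81 80 80 79 75 64 75]
180 [57 56 81 80 80 81 81 80 81 80 80 80 76 63 71]
192 [56 57 80 81 80 80 80 80 80 81 81 80 76 64 68]
204 [66 56 63 63 63 63 63 63 64 63 62 63 64 66 79]
216 [ 79  63  63  64  64  63  63  64  64  63  63  64  64  62 105]
228 [ 60  77  48 127 190 108  15  15  17 255 254 252 250 161 226]
```

The tub interior is uniform in brightness, so it is empty. I'll lift, set it upright and check the dish.

Emit:
arm_command([
  [[0,0,0],[-0.025,0,-0.006],1],
  [[0,0,0],[-0.025,0,-0.006],1],
  [[0,0.112,0],[0,0,0],1],
  [[0,0.112,0],[0,0,0],1],
  [[0,0.112,0],[0,0,0],1],
  [[0,0.112,0],[0,0,0],1],
  [[0,0.112,0],[0,0,0],1],
  [[0,0.112,0],[0,0,0],1],
])

```text
t: 38.52
position: [0.5478, -0.3406, 0.2477]
tool_rot: [1.832, 1.831, -0.639]
wrist_force: [-1.5, -0.4, -1.4]
opening: 0.0156
finger_force: 59.1
```

Emit:
arm_command([
  [[0,0.112,0],[0,0,0],1],
  [[0,0.112,0],[0,0,0],1],
  [[0,0.112,0],[0,0,0],1],
  [[0,0.112,0],[0,0,0],1],
  [[0,0.112,0],[0,0,0],1],
  [[0,0.112,0],[0,0,0],1],
  [[0,0,0],[0,0,0],1],
  [[0,0,0],[0,0,0],1],
])

```text
t: 39.18
position: [0.546, -0.3435, 0.2455]
tool_rot: [2.224, 2.212, -0.011]
wrist_force: [-0.4, 1.3, -2.7]
opening: 0.0154
finger_force: 59.1
```

```bash
python3 - <<'E'
from h import *
s=env.observe();print(s["position"],tub(s),s["joint_pos"].round(2))
print(go([.638,-.1948,.16],down(np.pi/2)))
E
```

```text
[ 0.54600442 -0.34345058  0.24552706] (np.float64(0.5), array([ 0.5466, -0.2207,  0.2144])) [ 0.89  0.59 -0.6   1.52  0.36  1.14  0.21]
(array([0.1499, 0.0913, 0.0841]), array([-0.0013,  0.0089, -0.0054]))
```

Emit:
arm_command([
  [[0,0.004,0],[0.03,0.0183,0],1],
  [[0,0,0],[0.03,0.0183,0],1],
  [[0,0,0],[0.03,0.0183,0],1],
  [[0,0,0],[0.03,0.0183,0.01],1],
  [[0,0,0],[0.029,0.0183,0.035],1],
  [[0,0,0],[0,0,0.04],1],
  [[0,0,0],[0,0,0],1],
  [[0,0,0],[0,0,0],1],
])

```text
t: 39.85
position: [0.6347, -0.194, 0.1644]
tool_rot: [-2.217, -2.225, 0.009]
wrist_force: [0.2, -0.4, -1.4]
opening: 0.0153
finger_force: 59.1
```

```bash
python3 - <<'E'
from h import *
s=env.observe();print(s["position"],tub(s))
print(go([.638,-.1948,.0605],down(np.pi/2)))
b=env.grab_frame("top")
# dish in top view
u,v=px("top",[.5486,-.3304,.01]).astype(int);print(u,v);show(b,u-42,u+42,v-36,v+36,1,2)
E
```

```text
[ 0.63470649 -0.19400695  0.16436145] (np.float64(0.3), array([ 0.6341, -0.0711,  0.134 ]))
(array([-0.0005,  0.0038,  0.1038]), array([-0.0046,  0.0033,  0.0035]))
393 214
---------------+++++++++++++++++++++#++++++++++++++++++++++++++++++++++++-----------
----------------++++++++++++++++++++++------++++++++++++++++++++++++++++------------
----------------+++++++++++++++++++++#----------+++----++++-----++--++++------------
-----------------+++++++++++++++++++++----------+++----++++-----++--++++------------
---------------+++++++++++++++++++++++++++------+++----++++++---+++++++++-----------
---------------++++++++++++++++++++++++--+++++--+++++++++++++++++++++++++++---------
-----------------++++++++++++++++++++#++---++++++++++++++++++++++++++++++++---------
------------------++++++++++++++++++++#+---++-+++++++++++++++++++++++++++++---------
------------------++++++++++++++++++++++-.--++++---+++++++++++++++++++++++++--------
----------------+--+++++++++++++++++++#+----------+---+++++++++--+++----------------
-------------------++++++++++++++++++++#+-.........--------++++--------------
[... 1432 characters left out ...]
--------------------
++-+--------------------++++++++++++++++++++++#+-......----++++---------------------
++--+-----------------+--++++++++++++++++++++++++----.----++++----------------------
+++-+-------------------+++++++++++++++++++++++++--------+++------------------------
+++++-------------------+++++++++++++++++++++++++-------+++-------------------------
+++++-------------------++++++++++++++++++++++++#+----------------------------------
++++---------------------+++++++++++++++++++++++++----------------------------------
+++-+--------------------++++++++++++++++++++++++#+---------------------------------
+++++++----------------++++++++++++++++++++++++++#+---------------------------------
```

Emit:
arm_command([
  [[0,0,0],[0,0.002,0.03],1],
  [[0,0,0],[0,0,0.03],1],
  [[0,0,0],[0,0,0.025],1],
  [[0,0,0],[0,0,0.01],1],
  [[0,0,0],[0,0,0.003],1],
  [[0,0,0],[0,0,0],1],
  [[0,0,0],[0,0,0],1],
  [[0,0,0],[0,0,0],1],
])

```text
t: 40.57
position: [0.6399, -0.1971, 0.0703]
tool_rot: [2.22, 2.217, 0.001]
wrist_force: [0.5, -0.7, -1.2]
opening: 0.0155
finger_force: 59.1
```

Emit:
arm_command([
  [[0,0,0],[0.002,-0.002,0.005],1],
  [[0,0,0],[0,0,0.003],1],
  [[0,0,0],[0,0,0.002],1],
  [[0,0,0],[0,0,0.001],1],
  [[0,0,0],[0,0,0],1],
  [[0,0,0],[0,0,0],1],
])

```text
t: 41.07
position: [0.6365, -0.1949, 0.0589]
tool_rot: [2.221, 2.219, -0.003]
wrist_force: [-6.4, 0.6, 15.1]
opening: 0.0155
finger_force: 59.1
```

Emit:
arm_command([
  [[0,0,0],[0,0,-0.001],1],
  [[0,0,0],[0,0,0],0.5],
  [[0,0,0],[0,0,0],0.5],
  [[0,0,0],[0,0,0],0.5],
  [[0,0,0],[0,0,0],0.5],
  [[0,0,0],[0,0,0],0.5],
  [[0,0,0],[0,0,-0.02],0.5],
  [[0,0,0],[0,0,-0.03],0.5],
])

```text
t: 41.73
position: [0.6339, -0.1943, 0.1052]
tool_rot: [-2.219, -2.218, 0.007]
wrist_force: [0.1, -0.6, 0.7]
opening: 0.0439
finger_force: 0.0
```

Emit:
arm_command([
  [[0,0,0],[0,0,-0.04],0.5],
  [[0,0,0],[0,0,-0.04],0.5],
  [[0,0,0],[0,0,-0.04],0.5],
  [[0,0,0],[0,0,-0.04],0.5],
  [[0,0,0],[0,0,0],0.5],
  [[0,0,0],[0,0,0],0.5],
])

```text
t: 42.23
position: [0.6379, -0.1944, 0.2707]
tool_rot: [2.218, 2.216, 0.002]
wrist_force: [-0.7, -0.1, -0.7]
opening: 0.0438
finger_force: 0.0
```

```bash
python3 - <<'E'
from h import *
s=env.observe();print(s["position"])
w=env.grab_frame("wrist");np.save("w8.npy",w);g=w.astype(int).max(2)
# rectify dish floor (z=.012) from wrist: rows = world x down->, cols = y
def rect(x0,x1,y0,y1,z,st):
    for x in np.arange(x1,x0,-st*1.6):
        print("".join("#" if g[v,u]<80 else "+" if g[v,u]<120 else "-" if g[v,u]<180 else "." for u,v in [np.clip(px("wrist",[x,y,z],s).round().astype(int),0,[639,399]) for y in np.arange(y1,y0,-st)]))
print("dish");rect(.46,.64,-.42,-.24,.012,.0025)
print("tub");rect(.58,.70,-.22,-.06,.03,.0025)
print("mat");rect(.38,.53,-.22,.02,.01,.003)
E
```

```text
[ 0.63787144 -0.19438814  0.27070617]
dish
................................................................--------
...........................------...............................--------
......................-----..--------...................................
......................-----.-...---------...............................
....................------.++--....---------............................
.....................----......----..+-------.-.........................
..................------..........---...---------.......................
...................----..-...........---....+-------....................
................-.----..-...............---...---------.................
.................----..-..................----...-+-------..............
................-----.-......................----....+-------...........
..............-----..-...........................--....+--------........
...............----................................----....-------......
............------.--..................................---...---------..
.............----..................
[... 1472 characters left out ...]
..#######################
........................#--..---..-.--.............-####################
.......................-...-#.--.-.---.-.-........--.-##################
..............................++-..---..---......-----..################
.................................++-...-.-----..--....+...-#############
................................-....+-..-.-.-######################++++
.......................................-#.....##################++++++++Traceback (most recent call last):
  File "<stdin>", line 8, in <module>
  File "<stdin>", line 7, in rect
  File "h.py", line 17, in px
    c=env.calibration(n);K=c["camera_matrix"]
ValueError: time passes only in moves, steps and waits
```

```bash
sed -i 's/^import numpy as np,cv2/import numpy as np,cv2,functools/; s/^from rig import env$/from rig import env\ncal=functools.lru_cache(None)(lambda n:env.calibration(n))/; s/c=env.calibration(n)/c=cal(n)/' h.py
python3 - <<'E'
from h import *
s=env.observe();w=env.grab_frame("wrist");g=w.astype(int).max(2)
b=w.astype(int);warm=(b[...,0]-b[...,2])
print(np.round(px("wrist",[.636,-.193,.089],s)))
def rect(x0,x1,y0,y1,z,st):
    for x in np.arange(x1,x0,-st*1.6):
        o=""
        for y in np.arange(y1,y0,-st):
            u,v=np.clip(px("wrist",[x,y,z],s).round().astype(int),0,[639,399])
            o+="w" if warm[v,u]>35 else "#" if g[v,u]<80 else "+" if g[v,u]<120 else "-" if g[v,u]<180 else "."
        print(o)
rect(.56,.71,-.22,-.05,.045,.0025)
E
```

```text
[317. 171.]
wwwwwwwwwwwwwwwwwwwwwwwwwwwwwwwwwwwwwwwwwwwwwwwwwwwwwwwwwwwwwwwwwwww
wwwwwwwwwwwwwwwwwwwwwwwwwwwwwwwwwwwwwwwwwwwwwwwwwwwwwwwwwwwwwwwwwwww
wwwwwwwwwwwwwwwwwwwwwwwwwwwwwwwwwwwwwwwwwwwwwwwwwwwwwwwwwwwwwwwwwwww
wwwwwwwwwwwwwwwwwwwwwwwwwwwwwwwwwwwwwwwwwwwwwwwwwwwwwwwwwwwwwwwwwwww
wwwwwwwwwwwwwwwwwwwwwwwwwwwwwwwwwwwwwwwwwwwwwwwwwwwwwwwwwwwwwwwwwwww
wwwwwwwwwwwwwwwwwwwwwwwwwwwwwwwwwwwwwwwwwwwwwwwwwwwwwwwwwwwwwwwwwwww
wwwwwwwwwwwwwwwwwwwwwwwwwwwwwwwwwwwwwwwwwwwwwwwwwwwwwwwwwwwwwwwwwwww
wwwwwwwwwwwwwwwwwwwwwwwwwwwwwwwwwwwwwwwwwwwwwwwwwwwwwwwwwwwwwwwwwwww
wwwwwwwwwwwwwwwwwwwwwwwwwwwwwwwwwwwwwwwwwwwwwwwwwwwwwwwwwwwwwwwwwwww
wwwwwwwwwwwwwwwwwwwwwwwwwwwwwwwwwwwwwwwwwwwwwwwwwwwwwwwwwwwwwwwwwwww
wwwwwwwwwwwwwwwwwwwwwwwwwwwwwwwwwwwwwwwwwwwwwwwwwwwwwwwwwwwwwwwwwwww
wwwwwwwwwwwwwwwwwwwwww------------------------------..wwwwwwwwwwwwww
wwwwwwww.------.---..++++++++++++++++#######-------+--wwwwwwwwwwwwww
wwwwwwwww-----------------------------------------++--wwwwwwwwwwwwww
wwwwwwwww-----------------------------------------++--wwwwwwwwwwwwww
wwwwwwwww-----------------------------------------++-
[... 833 characters left out ...]
wwwwwwwwww
wwwwwwwwwwwwwwwwwwwwwwwwwwwwwwwwwwwwwwwwwwwwwwwwwwwwwwwwwwwwwwwwwwww
wwwwwwwwwwwwwwwwwwwwwwwwwwwwwwwwwwwwwwwwwwwwwwwwwwwwwwwwwwwwwwwwwwww
wwwwwwwwwwwwwwwwwwwwwwwwwwwwwwwwwwwwwwwwwwwwwwwwwwwwwwwwwwwwwwwwwwww
wwwwwwwwwwwwwwwwwwwwwwwwwwwwwwwwwwwwwwwwwwwwwwwwwwwwwwwwwwwwwwwwwwww
wwwwwwwwwwwwwwwwwwwwwwwwwwwwwwwwwwwwwwwwwwwwwwwwwwwwwwwwwwwwwwwwwwww
wwwwwwwwwwwwwwwwwwwwwwwwwwwwwwwwwwwwwwwwwwwwwwwwwwwwwwwwwwwwwwwwwwww
wwwwwwwwwwwwwwwwwwwwwwwwwwwwwwwwwwwwwwwwwwwwwwwwwwwwwwwwwwwwwwwwwwww
wwwwwwwwwwwwwwwwwwwwwwwwwwwwwwwwwwwwwwwwwwwwwwwwwwwwwwwwwwwwwwwwwwww
wwwwwwwwwwwwwwwwwwwwwwwwwwwwwwwwwwwwwwwwwwwwwwwwwwwwwwwwwwwwwwwwwwww
wwwwwwwwwwwwwwwwwwwwwwwwwwwwwwwwwwwwwwwwwwwwwwwwwwwwwwwwwwwwwwwwwwww
```

```bash
python3 - <<'E'
from h import *
t0=cv2.imread("pics/top0.png")[:,:,::-1];t1=env.grab_frame("top")
for t in(t0,t1):
    m=t[203:223,176:200].astype(int).max(2)<45;v,u=np.nonzero(m);print(m.sum(),u.mean()+176,v.mean()+203)
print([px("top",knob(a)).round(1) for a in(0,.05,.1)])
g=t1.astype(int).max(2)
for p in [(.4473,-.1692),(.454,-.1015),(.4607,-.0338)]:
    u,v=px("top",[*p,.014]).astype(int);q=g[v-8:v+9,u-8:u+9];print(u,v,(q>150).sum(),q.max())
E
```

```text
49 186.44897959183675 212.6122448979592
48 185.64583333333334 211.20833333333334
[array([186.6, 213.6]), array([185.7, 211.9]), array([184.8, 210.2])]
338 248 139 179
315 245 175 181
291 243 161 191
```

Compared with the start, the knob has shifted by about 1.4 px, which puts the joint at roughly 0.04 (limit 0.12). The sinks are in place, the feet are in the dish and the tub is on its pad. Handing in.

```bash
python3 -c "
from rig import env
print(env.finish_job())"
```

```text
the job is handed in; nothing more can be done
None
```

I handed the job in, and no verdict came back; by my last checks all three heat sinks are fins up on the mat, both feet are in the dish, the tub is upright and empty on its pad, and the tray is at about 0.04 rad; I never went near the mug or screwdriver but did not re-measure them.

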